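Put the screw cassettes away in the latched well

TASK

Unlatch the screw well: lift the slide knob out of its notch, slide the bolt away from the lid and drop the knob into the last notch, then take the lid off. Put every screw cassette from the steel mat into the well, flat on the floor with its finger tab up, press the lid back down until it is seated level on the rim, and latch it again with the knob dropped into the notch nearest the well. Leave the phone case, the glass rear panel and the orange pry tool where they lie, and let go of everything.

Things in the scene. Friction and masses are not known exactly. Their poses are not given: they have to be found in the camera images.
- well: Grey plastic open box fixed to the ledge; place and yaw vary. Origin: centre of its underside, on the ledge; z up, long side along y. Outside 122 (x) x 232 (y) x 64 mm high (rim); walls and floor 6 mm, inside 110 x 220 mm. On each long outer wall is a 9 mm thick catch housing, 124 mm long. Beyond the -y end is the bolt's track: a block 50 mm wide, 70 mm high, y = -124 to -266 mm.
- seat (a point): Point where the lid's origin lies when the lid is seated: on the well's axis, 52 mm above the ledge; axes as the well's.
- bolt (a joint): Steel bolt 24 mm wide, 72 to 80 mm above the ledge, sliding along the well's y. 0 = latched: its tip reaches 35 mm over the lid's -y end, 2 mm above the seated lid. The value (m) grows as it moves to the well's -y, away from the lid. Three notches: 0, 0.030 (still over the lid) and 0.060 (free, tip 25 mm clear of the lid). About 1 N of friction once the knob is lifted.
- knob (a joint): Height in m of the slide knob above its lowest place. 0 = its cross pin is down at the bottom of a notch and locks the bolt; above about 0.013 the bolt is free to slide. Range 0 to 0.024. A spring of about 3 to 4 N pushes it down.
- knob_grip (a point): Black square grip 22 x 22 x 34 mm high riding on the bolt; this point is on its axis, 15 mm below its top: with the knob down 120 mm above the ledge, at x = 0, y = -(165 mm + bolt value) in the well's frame; axes as the well's. Its 9 mm cross pin (along x) drops into notches 14 mm wide, 12 mm deep in two upright plates, x = +-21 mm, top 97 mm above the ledge: lift 15 to 22 mm to clear.
- lid: White plastic lid, 0.2 to 0.3 kg. Origin: centre of its plug's underside. Plug 104 (x) x 214 (y) x 12 mm; above it a flange 122 x 232 x 6 mm that rests on the rim; on top a bar handle 14 mm thick (x), 80 mm long (y), 18 to 46 mm above the origin. Starts seated on the well under the bolt; pulling it off takes 5 to 10 N. It can lie on its plug; the ledge round x 0.42, y -0.42 m is empty.
- lid_handle (a point): Point on the lid's axis in the handle, 6 mm below the handle's top; axes as the lid's. Laid on by its weight alone the lid stays about 9 mm proud on the catches; a press of about 5 to 20 N on the middle of the handle seats it.
- mat: Thin steel screw mat fixed to the ledge, 200 (x) x 220 (y) x 3 mm, at the robot's left. Origin: centre of its underside.
- cassette1: Screw cassette, 0.1 kg: closed white plastic box 70 (x) x 36 (y) x 22 mm high with an upright finger tab on top, 44 mm long (x), 12 mm thick (y), from 22 to 40 mm above the origin. Origin: centre of its underside; z up towards the tab. Starts flat on the mat. From two to four cassettes are present.
- cassette2: As cassette1.
- cassette3: As cassette1.
- cassette4: As cassette1.
- rear_glass: Smoky glass phone rear panel 72 x 150 x 6 mm lying flat beyond the well; origin: centre of its underside. Leave it.
- case: Cracked navy phone case 80 x 160 x 11 mm, lying open side up at the right; origin: centre of its underside. Leave it.
- pry_tool: Orange triangular pry tool about 60 mm a side and 5 mm thick, lying flat; origin: centre of its underside. Leave it.
- well_floor (a point): Middle of the well's inner floor, 6 mm above the ledge; axes as the well's. Inside each long wall (+x, -x), from y = -59 to +59 mm, a rounded sprung catch stands 5 mm proud of the wall, its middle 9 mm below the rim; it gives way sideways when the lid's plug is pressed past it.

How it is judged:
On the way, in this order (a step that is already met when the one before it is completed fails the run):
1. the bolt is drawn back and the knob is down in the last notch, away from the lid (value of joint bolt above 0.055 m and value of joint knob below 0.003 m), for 0.2 s.
2. every cassette is in the well, flat on its floor, tab up (x of cassette1 in the frame of well between -0.055 and 0.055 m and y of cassette1 in the frame of well between -0.11 and 0.11 m and z of cassette1 in the frame of well between 0 and 0.014 m and angle between each of cassette1, cassette2, cassette3, cassette4's own z axis and vertical below 0.2 rad and x of cassette2 in the frame of well between -0.055 and 0.055 m and y of cassette2 in the frame of well between -0.11 and 0.11 m and z of cassette2 in the frame of well between 0 and 0.014 m and x of cassette3 in the frame of well between -0.055 and 0.055 m and y of cassette3 in the frame of well between -0.11 and 0.11 m and z of cassette3 in the frame of well between 0 and 0.014 m and x of cassette4 in the frame of well between -0.055 and 0.055 m and y of cassette4 in the frame of well between -0.11 and 0.11 m and z of cassette4 in the frame of well between 0 and 0.014 m), for 0.2 s.
3. the lid is seated level on the rim, bolt still back (horizontal distance between lid and seat below 0.007 m and z of lid in the frame of seat between -0.003 and 0.0025 m and angle between the z axis of lid and the z axis of well, either way round below 0.03 rad and angle between the y axis of lid and the y axis of well, either way round below 0.1 rad and value of joint bolt above 0.045 m), for 0.2 s.
At the end, for the whole second after the job is handed in: Every cassette lies flat in the well, tab up (tilt under 0.2 rad, on the floor); the lid is seated within 2.5 mm and level within 0.03 rad, at rest; the bolt is within 5 mm of latched, with the knob down within 3 mm (all of step 2 and horizontal distance between lid and seat below 0.007 m and z of lid in the frame of seat between -0.003 and 0.0025 m and angle between the z axis of lid and the z axis of well, either way round below 0.03 rad and angle between the y axis of lid and the y axis of well, either way round below 0.1 rad and value of joint bolt below 0.005 m and value of joint knob below 0.003 m and linear speed of lid below 0.02 m/s); the robot touches nothing.
It fails at once if the phone case is moved more than 20 mm (distance of case from where it was at the start of the episode above 0.02 m).
It fails at once if the glass rear panel is moved more than 20 mm (distance of rear_glass from where it was at the start of the episode above 0.02 m).
It fails at once if the pry tool is moved more than 20 mm (distance of pry_tool from where it was at the start of the episode above 0.02 m).
Of cassette1, cassette2, cassette3, cassette4 only 2 to 4 are there at a start; the rules pass over those that are not, and their reading is None.
At some moment in a run one of cassette1, cassette2, cassette3, cassette4 may be knocked a few centimetres aside while the robot is not near it.
Once in a run the grip may slacken for a moment while it holds something.
It also fails if it takes over 210 s, if anything falls off the work surface, if the arm or the gripper's body presses on something with over 40 N, if the wrist force passes 120 N, or if a joint passes its speed limit or range.

ROBOT

A 6-joint arm with a two-finger parallel gripper is mounted at the origin on the work surface. World frame = base frame: x ahead of the robot, y to its left, z up, the work surface at z = 0. Lengths are in m, angles in rad, forces in N, time in s.
With the tool pointing down it reaches from about 0.375 to 0.75 m from the base axis. Payload 9 kg.
Tool frame: the origin (TCP) lies at the very end of the fingers, on their centre line; the grasp point (between the pads) lies 19 mm behind it; z points along the fingers, y is the line along which they close (so a half turn about z gives the same grasp; the last joint's range is limited). The gripper opens to 85 mm and grips with 20 to 120 N. Pads are 22 mm wide; open, the fingers measure 114 mm over their backs; the gripper's body (76 mm by 85 mm) begins 54 mm behind the grasp point. The pads swing forward as they close: fully open they stand 13 mm farther back than shut.
Start: joints at [1.102, 0.104, 0.097, 1.564, 0, 1.353], TCP at [0.149, 0.581, 0.231] pointing down, gripper open.
Joint ranges: [-2.99, 2.99], [-0.84, 1.86], [-1.1, 1.16], [-1.84, 2.11], [-1.51, 1.56], [-3.14, 3.14]. Speed limits (rad/s): [2.22, 2.22, 2.57, 3.14, 3.14, 3.14].

INTERFACE

Orientations are given as a rotation vector (axis times angle).
In Python, from bench import status, eyes, ctrl gives the robot as it stands.
- The arm moves only by the tool send_rows, never from a script. Its argument "series" is a list of rows, each a list of 3 entries, a list of its own where there are three numbers: the finger opening in mm, from 0 to 85.4, then the shift along the tool's x, y, z scaled (see below), then the turn about the tool's z scaled (see below). In form: [[grip, [x, y, z], yaw], ...]. A call has 1 to 12 rows; each row shifts and turns the commanded pose from where the row before left it, along the tool's axes as they then stand; what a row does not reach is not made up. The controller multiplies each number of a shift by 25 mm and each number of a turn by 0.12 rad. A row lasts 1/8 s, in which the tool goes at most 62.5 mm and 10.7 degrees, less where a joint would pass 70% of its speed; a pose out of reach is approached as far as the arm can. A call with a number of a shift or a turn outside -1 to 1 is refused whole. A call with a gripper value outside its range is refused whole. The fingers move at their own pace and stop on an object; "grip_force" is the grip in N (left out, the last holds). Time passes only in rows, so rows that do not move let the fingers close. It gives the time, the measured TCP pose, the force, the opening and the grip force at its end, in the units of the state.
- status.get_obs(): the state, without advancing time (a new reading comes with each control period).
- eyes.grab_frame(name): name is "scene" or "top" or "wrist"; returns the picture (384x512x3 uint8, red, green, blue); there is no depth.
- eyes.camera_model(name): a dict with "mtx" (3x3 intrinsics, pixels), "R" (3x3) and "t" (3): a world point X has camera coordinates R X + t; the wrist camera has in their place "T_tool_cam" (4x4, takes a point from camera to tool coordinates, whose origin is the TCP and whose axes are the flange's). Camera axes: x right, y down, z forward; pixel columns grow to the right and rows downward; lengths in m; the calibration is good to about 2 mm. A picture is of the moment at which its call begins: read the wrist's pose just before it. camera_model takes no time and is no camera call.
- ctrl.job_done(): hands the job in; it is judged then, once.
The state is a dict: "time_s": time; "joint_positions": joint angles; "dq": joint speeds; "joint_torque": joint torques, N m; "ee_pos": TCP position; "tool_rot": TCP orientation; "force": force on the tool from outside, world axes, zero at the start; "ft_torque": the same for the moment, N m; "width": finger opening in m; "grip_force": force on a finger pad.
Only numpy, scipy, OpenCV 4.12 (cv2) and the standard library are available. Lean on these libraries where they do the work, as an engineer would, in place of code of your own. Each camera call takes 0.05 s, during which the arm holds its last target. There are 200 camera calls.

## Working session

There is one attempt and no reset: what is moved stays moved. The work goes in short steps, Python scripts to look and compute and a tool call to move; the robot and the scene stay as the last step left them, time stands still between calls to the robot, and variables do not carry over. Pictures are saved under pics/ and viewed, at most 14 in all, crops included, and the job is handed in when it is done.

Besides the shell and the picture viewer there is one more tool, called after "Request:" by a JSON object that holds its "name" and its "arguments". send_rows: Moves the arm, as the interface text tells. Shifts and turns lie within -1 to 1; 1 stands for 25 mm of shift or 0.12 rad of turn. Its arguments: {"type":"object","properties":{"series":{"type":"array","items":{"type":"array"}},"grip_force":{"type":"number"}},"required":["series"]}

```bash
ls; mkdir -p pics
python3 - <<'E'
from bench import status, eyes
import cv2,numpy as np
o=status.get_obs(); print(o)
for n in ("scene","top","wrist"):
    im=eyes.grab_frame(n); cv2.imwrite(f"pics/{n}0.png",im[:,:,::-1])
    m=eyes.camera_model(n); print(n,{k:np.round(v,4).tolist() for k,v in m.items()})
E
```

```text
pics
{'time_s': 0.0, 'joint_positions': array([ 1.10232088e+00,  1.04714654e-01,  9.64590695e-02,  1.56387185e+00,
       -1.65509962e-07,  1.35309765e+00]), 'dq': array([-0.00051811, -0.00018648, -0.00067043,  0.00031931, -0.00078361,
       -0.00045053]), 'joint_torque': array([ 3.05791102e-03, -5.56922615e+01,  5.03661954e+01,  1.64223294e-02,
       -5.55908309e-05, -1.11002348e-05]), 'ee_pos': array([0.14873342, 0.58093707, 0.23050771]), 'tool_rot': array([-3.92831767e-01, -3.11648383e+00,  1.96884280e-03]), 'force': array([ 0.51755745, -0.87193214,  0.6243126 ]), 'ft_torque': array([0.00651036, 0.00177232, 0.03243632]), 'grip_force': 0.0, 'width': 0.08530787107268425}
scene {'mtx': [[356.0427, 0.0, 255.7219], [0.0, 356.0427, 201.4314], [0.0, 0.0, 1.0]], 'R': [[-0.5581, 0.8298, 0.0071], [0.6148, 0.4192, -0.668], [-0.5573, -0.3684, -0.7441]], 't': [0.3516, -0.287, 1.5762]}
top {'mtx': [[376.5798, 0.0, 248.9805], [0.0, 376.5798, 188.0181], [0.0, 0.0, 1.0]], 'R': [[-0.0169, -0.9997, 0.0169], [-0.9899, 0.0143, -0.1407], [0.1404, -0.0191, -0.9899]], 't': [-0.0214, 0.6203, 1.1829]}
wrist {'mtx': [[288.971, 0.0, 258.8902], [0.0, 288.971, 192.63], [0.0, 0.0, 1.0]], 'T_tool_cam': [[-0.0004, -0.9659, -0.2588, 0.0657], [1.0, -0.0004, 0.0001, 0.0005], [-0.0003, -0.2588, 0.9659, -0.1423], [0.0, 0.0, 0.0, 1.0]]}
```

View pics/top0.png

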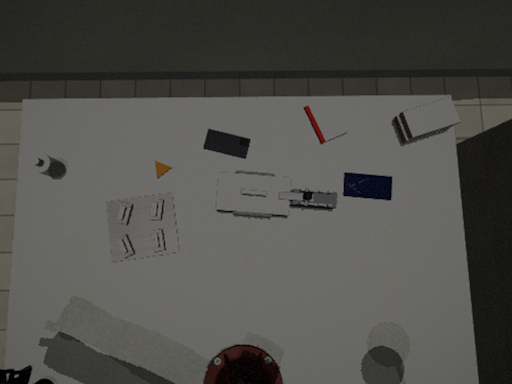

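View pics/scene0.png

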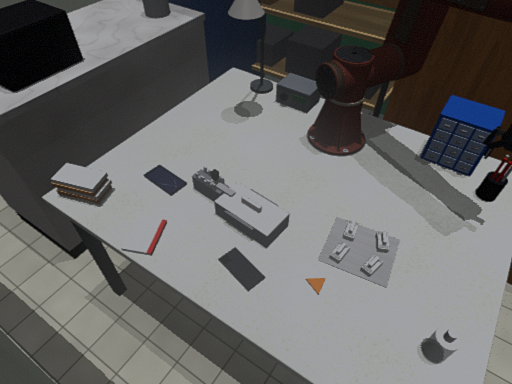

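Top view shows four cassettes (125,213), (156,208), (126,246) and (159,241), the lid centred near (254,193), the knob near (308,196), the case at (368,186) and the glass at (227,143). The scene view agrees. Next I cast rays for coarse positions.

```bash
cat > h.py <<'E'
from bench import status, eyes
import cv2,numpy as np
from scipy.spatial.transform import Rotation as Ro
def cam(name,o=None):
    m=eyes.camera_model(name); K=m["mtx"]
    if name!="wrist": R=np.array(m["R"]); return K,R,np.array(m["t"])
    o=o or status.get_obs(); T=np.array(m["T_tool_cam"]); Rt=Ro.from_rotvec(o["tool_rot"]).as_matrix()
    Rw=Rt@T[:3,:3]; p=Rt@T[:3,3]+o["ee_pos"]
    return K,Rw.T,-Rw.T@p
def ray(c,uv,z):
    K,R,t=c; d=R.T@np.linalg.solve(K,[uv[0],uv[1],1]); p=-R.T@t
    return p+d*(z-p[2])/d[2]
def proj(c,X):
    K,R,t=c; q=K@(R@np.array(X)+t); return q[:2]/q[2]
def snap(name,f,gain=1):
    o=status.get_obs(); c=cam(name,o); im=eyes.grab_frame(name)[:,:,::-1].copy()
    cv2.imwrite(f"pics/{f}.png",np.clip(im*float(gain),0,255).astype(np.uint8)); return o,c,im
def me():
    o=status.get_obs(); R=Ro.from_rotvec(o["tool_rot"]).as_matrix()
    y=np.arctan2(R[1,1],R[0,1]); return o,R,y
def go(p,yawy=None):
    """remaining move to put TCP at p with tool y axis at heading yawy (mod pi): rows in tool units"""
    o,R,y=me(); 
    dy=0 if yawy is None else (yawy-y+np.pi/2)%np.pi-np.pi/2
    d=R.T@(np.array(p)-o["ee_pos"])
    Rn=R@Ro.from_rotvec([0,0,-dy]).as_matrix(); dn=Rn.T@(np.array(p)-o["ee_pos"])
    print("t%.1f pos"%o["time_s"],o["ee_pos"].round(4),"yaw %.3f tilt %.4f"%(y,np.arccos(-R[2,2])),"F",o["force"].round(1),"w %.4f gf %.1f"%(o["width"],o["grip_force"]))
    print(" units now",(d/.025).round(2)," turn units",round(-dy/.12,2)," after turn",(dn/.025).round(2))
E
python3 - <<'E'
from h import *
c=cam("top")
for n,uv,z in [("l1",(217,172),.07),("l2",(291,176),.07),("l3",(289,216),.07),("l4",(217,211),.07),("handle",(254,192),.098),("knob",(308,196),.135),("case",(368,186),.011),("glass",(227,143),.006),("pry",(163,169),.005),("c1",(125,213),.04),("c2",(156,208),.04),("c3",(126,246),.04),("c4",(159,241),.04)]: print(n,ray(c,uv,z)[:2].round(3))
o,R,y=me(); print(R.round(3),y)
go([.5,-.06,.3],np.pi/2)
E
```

```text
l1 [0.67  0.071]
l2 [ 0.653 -0.166]
l3 [ 0.525 -0.156]
l4 [0.544 0.072]
handle [ 0.6   -0.046]
knob [ 0.58  -0.207]
case [ 0.626 -0.433]
glass [0.782 0.041]
pry [0.694 0.257]
c1 [0.545 0.369]
c2 [0.56 0.27]
c3 [0.44  0.363]
c4 [0.454 0.259]
[[-0.969  0.248 -0.   ]
 [ 0.248  0.969 -0.001]
 [ 0.    -0.001 -1.   ]] 1.3200147775285829
t0.1 pos [0.1488 0.581  0.2307] yaw 1.320 tilt 0.0010 F [ 0.3 -0.2 -0.6] w 0.0852 gf 0.0
 units now [-19.97 -21.35  -2.75]  turn units -2.09  after turn [-14.05 -25.64  -2.75]
```

Request:
{"name": "send_rows", "arguments": {"series": [[85,[0,0,-1],-0.7],[85,[0,0,-1],-0.7],[85,[0,0,-0.75],-0.7],[85,[-0.57,-0.97,0],0],[85,[-0.57,-0.97,0],0],[85,[-0.57,-0.97,0],0],[85,[-0.57,-0.97,0],0],[85,[-0.57,-0.97,0],0],[85,[-0.57,-0.97,0],0],[85,[-0.57,-0.97,0],0],[85,[-0.57,-0.97,0],0],[85,[-0.57,-0.97,0],0]]}}

```text
time_s: 1.65
ee_pos: [0.2777, 0.3623, 0.2999]
tool_rot: [0.002, -3.142, 0.0]
force: [-0.7, -0.2, 0.0]
width: 0.085
grip_force: 0.0
```

Request:
{"name": "send_rows", "arguments": {"series": [[85,[-0.57,-0.97,0],0],[85,[-0.57,-0.97,0],0],[85,[-0.57,-0.97,0],0],[85,[-0.57,-0.97,0],0],[85,[-0.57,-0.97,0],0],[85,[-0.57,-0.97,0],0],[85,[-0.57,-0.97,0],0],[85,[-0.57,-0.97,0],0],[85,[-0.57,-0.97,0],0],[85,[-0.57,-0.97,0],0],[85,[-0.57,-0.97,0],0],[85,[-0.57,-0.97,0],0]]}}

```text
time_s: 3.15
ee_pos: [0.4491, 0.0715, 0.2999]
tool_rot: [0.002, -3.141, -0.0]
force: [-0.1, 0.4, 0.4]
width: 0.0851
grip_force: 0.0
```

Request:
{"name": "send_rows", "arguments": {"series": [[85,[-0.57,-0.97,0],0],[85,[-0.57,-0.97,0],0],[85,[-0.57,-0.97,0],0],[85,[-0.57,-0.97,0],0],[85,[-0.57,-0.97,0],0],[85,[0,0,0],0],[85,[0,0,0],0],[85,[0,0,0],0]]}}

```text
time_s: 4.15
ee_pos: [0.5199, -0.0481, 0.3002]
tool_rot: [-0.003, 3.141, 0.0]
force: [-0.2, -0.5, -0.1]
width: 0.0849
grip_force: 0.0
```

Run:
```python
from h import *
go([.55,-.1,.3],np.pi/2)
snap("wrist","w1",1.5)
```

```text
t4.2 pos [ 0.5199 -0.0481  0.3002] yaw 1.573 tilt 0.0002 F [-0.2 -0.5 -0.1] w 0.0849 gf 0.0
 units now [-1.2  -2.08  0.01]  turn units 0.02  after turn [-1.2  -2.08  0.01]
```

View pics/w1.png

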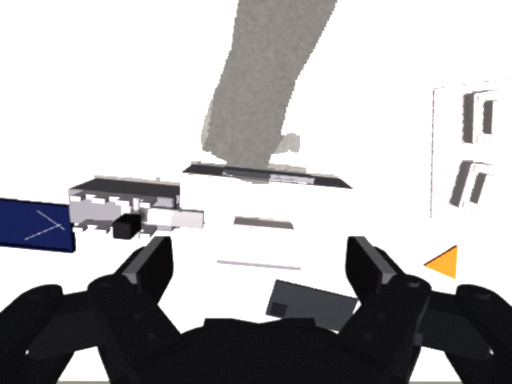

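The wrist view shows the track at the left, with the black knob near (127,226), the lid at (180-350,165-290) with its handle near (260,240), and the case and glass clear of it. It is overexposed, so I'll view the raw crop enlarged.

Run:
```python
from h import *
im=eyes.grab_frame("wrist")[:,:,::-1]
cv2.imwrite("pics/raw1.png",im)
g=cv2.cvtColor(im,cv2.COLOR_BGR2GRAY)[150:290,60:366]
print(np.percentile(g,[1,10,50,90,99]))
g=cv2.createCLAHE(4,(4,4)).apply(g)
cv2.imwrite("pics/w1c.png",cv2.resize(g,None,fx=2.6,fy=2.6,interpolation=cv2.INTER_CUBIC))
```

```text
[  7.  39. 209. 210. 211.]
```

View pics/w1c.png

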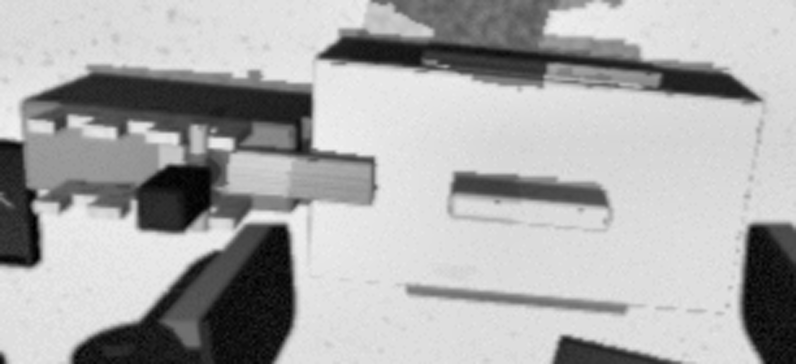

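Run:
```python
from h import *
c=cam("wrist")
f=lambda u,v:(u/2.6+60,v/2.6+150)
P=[ray(c,f(*p),.07)[:2] for p in [(315,57),(762,100),(730,312),(312,276)]]
print(np.round(P,4)); ctr=np.mean(P,0); print("lid ctr",ctr)
e=(P[1]-P[0],P[2]-P[3]); print([ (np.linalg.norm(v),np.arctan2(v[1],v[0])) for v in e]); print(np.linalg.norm(P[3]-P[0]),np.linalg.norm(P[2]-P[1]))
H=[ray(c,f(*p),.098)[:2] for p in [(450,194),(610,208),(608,230),(449,215)]]
print("handle",np.mean(H,0),np.linalg.norm(H[2]-H[3]),[np.arctan2(*(H[a]-H[b])[::-1]) for a,b in((1,0),(2,3))])
# knob
k=ray(c,f(164,205),.135)[:2]; print("knob",k, np.linalg.norm(k-ctr))
im=cv2.imread("pics/raw1.png"); g=cv2.cvtColor(im,cv2.COLOR_BGR2GRAY)
m=(g[205:245,108:145]<40).astype(np.uint8)
ct=max(cv2.findContours(m,0,2)[0],key=cv2.contourArea); print("knob hull",(cv2.approxPolyDP(cv2.convexHull(ct),1.5,True)[:,0]+[108,205]).tolist())
for th in (1.573-.08,1.50,1.46):
  y=np.array([np.cos(th),np.sin(th)]); q=ctr-.165*y; x=np.array([y[1],-y[0]])
  print(th,q,[proj(c,[*(q+a*.011*x+b*.011*y),.135]).round(1).tolist() for a,b in((-1,-1),(1,-1),(1,1),(-1,1))])
```

```text
[[ 0.5264 -0.1493]
 [ 0.5484  0.0777]
 [ 0.6693  0.0704]
 [ 0.6478 -0.1592]]
lid ctr [ 0.59796458 -0.04010436]
[(np.float64(0.22812773193905422), np.float64(1.4742730380204239)), (np.float64(0.23069244648259538), np.float64(1.4771135120385313))]
0.12177225950411841 0.12118319179332125
handle [ 0.59827417 -0.04136396] 0.07906355910235192 [np.float64(1.4789822678038147), np.float64(1.47092397733413)]
knob [ 0.57984248 -0.20231135] 0.16321617736380725
knob hull [[140, 214], [140, 229], [131, 237], [114, 236], [114, 221], [125, 214]]
1.4929999999999999 [ 0.58514113 -0.2046053 ] [[111.4, 223.5], [112.4, 241.3], [131.6, 242.7], [131.0, 224.9]]
1.5 [ 0.58629294 -0.20469103] [[111.4, 224.5], [112.6, 242.3], [131.7, 243.5], [130.9, 225.8]]
1.46 [ 0.57972056 -0.20409264] [[111.6, 218.7], [111.9, 236.6], [131.2, 238.6], [131.2, 220.7]]
```

Run:
```python
from h import *
go([.581,-.2035,.2],1.475)
```

```text
t4.2 pos [ 0.52   -0.0482  0.3003] yaw 1.573 tilt 0.0004 F [-0.9  0.4  0.7] w 0.0852 gf 0.0
 units now [-2.43 -6.22  4.01]  turn units 0.82  after turn [-3.02 -5.95  4.01]
```

Request:
{"name": "send_rows", "arguments": {"series": [[50,[0,0,0],0.82],[50,[-0.43,-0.85,0.2],0],[50,[-0.43,-0.85,0.6],0],[50,[-0.43,-0.85,0.6],0],[50,[-0.43,-0.85,0.6],0],[50,[-0.43,-0.85,0.6],0],[50,[-0.43,-0.85,0.6],0],[50,[-0.44,-0.85,0.6],0],[50,[0,0,0.2],0],[50,[0,0,0],0],[50,[0,0,0],0]]}}

```text
time_s: 5.62
ee_pos: [0.581, -0.2038, 0.2006]
tool_rot: [0.152, 3.137, -0.0]
force: [0.3, -0.4, 0.3]
width: 0.0499
grip_force: 0.0
```

Run:
```python
from h import *
go([.581,-.2035,.101],1.475)
snap("wrist","w2",1.2)
```

```text
t5.6 pos [ 0.581  -0.2038  0.2006] yaw 1.474 tilt 0.0007 F [ 0.3 -0.4  0.3] w 0.0499 gf 0.0
 units now [0.   0.01 3.99]  turn units -0.01  after turn [0.   0.01 3.99]
```

View pics/w2.png

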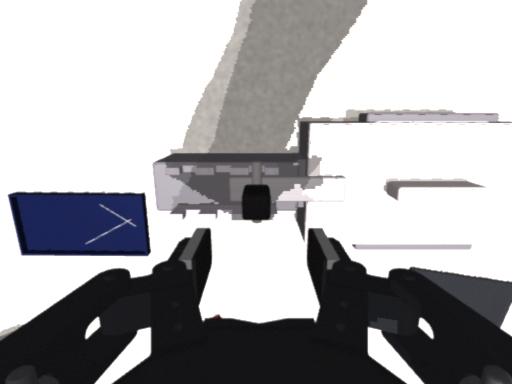

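Knob centred between the fingers at about (257,205). I'll descend and grip it.

Request:
{"name": "send_rows", "arguments": {"series": [[50,[0,0,0.8],0],[50,[0,0,0.8],0],[50,[0,0,0.8],0],[50,[0,0,0.8],0],[50,[0,0,0.5],0],[50,[0,0,0.3],0],[50,[0,0,0],0],[15,[0,0,0],0],[15,[0,0,0],0],[15,[0,0,0],0],[15,[0,0,0],0],[15,[0,0,0],0]], "grip_force": 60}}

```text
time_s: 7.18
ee_pos: [0.5813, -0.2045, 0.1009]
tool_rot: [0.153, 3.137, -0.001]
force: [0.2, -0.7, 6.7]
width: 0.0211
grip_force: 60.5
```

Request:
{"name": "send_rows", "arguments": {"series": [[15,[0,0,-0.4],0],[15,[0,0,-0.35],0],[15,[0,0,0],0],[15,[0,0,0],0]]}}

```text
time_s: 7.68
ee_pos: [0.5811, -0.2042, 0.1185]
tool_rot: [0.152, 3.137, 0.0]
force: [5.4, -0.6, -3.1]
width: 0.0216
grip_force: 59.2
```

Request:
{"name": "send_rows", "arguments": {"series": [[15,[0,-0.4,0],0],[15,[0,-0.4,0],0],[15,[0,-0.4,0],0],[15,[0,-0.4,0],0],[15,[0,-0.4,0],0],[15,[0,-0.4,0],0],[15,[0,0,0],0],[15,[0,0,0],0]]}}

```text
time_s: 8.68
ee_pos: [0.5753, -0.2641, 0.1183]
tool_rot: [0.153, 3.137, 0.0]
force: [4.5, -2.3, -3.5]
width: 0.0212
grip_force: 63.6
```

Run:
```python
from h import *
go([.581-.06*.0957,-.2045-.06*.9954,.101],1.475)
```

```text
t8.7 pos [ 0.5753 -0.2641  0.1183] yaw 1.473 tilt 0.0005 F [ 4.5 -2.3 -3.5] w 0.0212 gf 63.6
 units now [ 0.   -0.01  0.69]  turn units -0.01  after turn [ 0.   -0.01  0.69]
```

Request:
{"name": "send_rows", "arguments": {"series": [[15,[0,0,0.35],0],[15,[0,0,0.35],0],[15,[0,0,0],0],[15,[0,0,0],0]]}}

```text
time_s: 9.18
ee_pos: [0.5753, -0.2639, 0.1011]
tool_rot: [0.153, 3.137, 0.0]
force: [5.3, -1.2, 0.4]
width: 0.0212
grip_force: 64.1
```

Run:
```python
from h import *
go([.575,-.264,.101],1.475)
```

```text
t9.2 pos [ 0.5753 -0.2639  0.1011] yaw 1.474 tilt 0.0007 F [ 5.3 -1.2  0.4] w 0.0212 gf 64.1
 units now [ 0.01 -0.    0.01]  turn units -0.01  after turn [ 0.01 -0.    0.01]
```

Request:
{"name": "send_rows", "arguments": {"series": [[50,[0,0,0],0],[50,[0,0,0],0],[50,[0,0,0],0],[50,[0,0,-0.5],0],[50,[0,0,-1],0],[50,[0,0,-1],0],[50,[0,0,-1],0],[50,[0,0,-0.5],0],[50,[0,0,0],0]]}}

```text
time_s: 10.3
ee_pos: [0.5755, -0.2642, 0.2024]
tool_rot: [0.153, 3.136, -0.001]
force: [0.0, 0.1, -0.6]
width: 0.0501
grip_force: 0.0
```

Run:
```python
from h import *
o,R,y=me(); print(o["joint_positions"].round(3))
go([.598,-.0405,.2],1.475)
o,c,im=snap("wrist","w3",1.2)
for v in (.0,.058,.06,.062):
  q=np.array([.598,-.0405])-(.165+v)*np.array([.0957,.9954]); print(v,proj(c,[*q,.135]))
```

```text
[-0.637  0.2    0.15   1.519  0.    -0.539]
t10.3 pos [ 0.5755 -0.2642  0.2024] yaw 1.474 tilt 0.0018 F [ 0.   0.1 -0.6] w 0.0501 gf 0.0
 units now [-0.03  8.99  0.09]  turn units -0.01  after turn [-0.04  8.99  0.09]
0.0 [336.98946741 205.68195734]
0.058 [260.70222681 205.79678959]
0.06 [258.07231959 205.80074829]
0.062 [255.44245817 205.80470692]
```

View pics/w3.png

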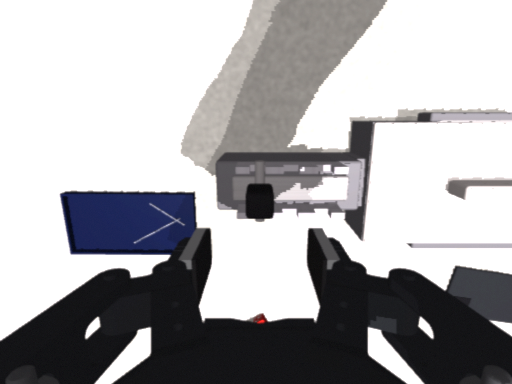

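Knob sits at (260,203), where a bolt value of 0.06 predicts it, at the down size. Now to the lid handle.

Request:
{"name": "send_rows", "arguments": {"series": [[50,[0,0.8,0],0],[50,[0,0.9,0],0],[50,[0,0.9,0],0],[50,[0,0.9,0],0],[50,[0,0.9,0],0],[50,[0,0.9,0],0],[50,[0,0.9,0],0],[50,[0,0.9,0],0],[50,[0,0.9,0],0],[50,[0,0.7,0],0],[50,[0,0.3,0],0],[50,[0,0,0],0]]}}

```text
time_s: 11.85
ee_pos: [0.597, -0.0397, 0.2013]
tool_rot: [-0.152, -3.138, 0.0]
force: [-0.8, 0.0, -0.2]
width: 0.05
grip_force: 0.0
```

Request:
{"name": "send_rows", "arguments": {"series": [[50,[0,0,0],1],[50,[0,0,0],1],[50,[0,0,0],1],[50,[0,0,0],1],[50,[0,0,0],1],[50,[0,0,0],1],[50,[0,0,0],1],[50,[0,0,0],1],[50,[0,0,0],1],[50,[0,0,0],1],[50,[0,0,0],1],[50,[0,0,0],1]]}}

```text
time_s: 13.35
ee_pos: [0.5969, -0.0408, 0.2012]
tool_rot: [2.189, 2.253, -0.0]
force: [-0.2, 0.1, 0.2]
width: 0.0505
grip_force: 0.0
```

Request:
{"name": "send_rows", "arguments": {"series": [[50,[0,0,0],1],[50,[0,0,0],0],[50,[0,0,0],0]]}}

```text
time_s: 13.72
ee_pos: [0.5969, -0.0404, 0.2013]
tool_rot: [2.313, 2.126, 0.0]
force: [-0.4, 1.2, -0.5]
width: 0.0501
grip_force: 0.0
```

Run:
```python
from h import *
go([.598,-.041,.0735],-.096)
o,c,im=snap("wrist","w4",1)
g=cv2.cvtColor(im,cv2.COLOR_BGR2GRAY)
y=np.array([.0957,.9954]);x=np.array([.9954,-.0957])
print([proj(c,[*(np.array([.598,-.041])+a*.007*x+b*.04*y),.098]).round(1).tolist() for a,b in((-1,-1),(1,-1),(1,1),(-1,1))])
cv2.imwrite("pics/w4c.png",cv2.resize(cv2.createCLAHE(4,(4,4)).apply(g[100:320,160:360]),None,fx=2.7,fy=2.7))
```

```text
t13.7 pos [ 0.5969 -0.0404  0.2013] yaw -0.084 tilt 0.0000 F [-0.4  1.2 -0.5] w 0.0501 gf 0.0
 units now [-0.02  0.05  5.11]  turn units 0.1  after turn [-0.02  0.05  5.11]
[[252.4, 235.4], [267.7, 235.6], [269.5, 147.7], [252.9, 147.5]]
```

View pics/w4c.png

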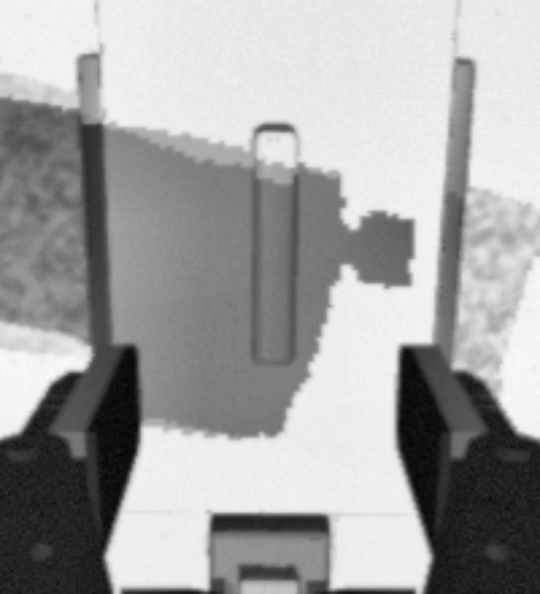

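The handle spans about (253-270, 148-234), matching the prediction within a pixel. I'll descend and grip.

Request:
{"name": "send_rows", "arguments": {"series": [[50,[0,0.05,0.8],0.1],[50,[0,0,0.9],0],[50,[0,0,0.9],0],[50,[0,0,0.9],0],[50,[0,0,0.8],0],[50,[0,0,0.5],0],[50,[0,0,0.3],0],[50,[0,0,0],0],[8,[0,0,0],0],[8,[0,0,0],0],[8,[0,0,0],0],[8,[0,0,0],0]], "grip_force": 70}}

```text
time_s: 15.28
ee_pos: [0.5988, -0.0402, 0.0748]
tool_rot: [2.327, 2.109, 0.002]
force: [0.9, 0.9, 6.0]
width: 0.0124
grip_force: 69.7
```

Request:
{"name": "send_rows", "arguments": {"series": [[8,[0,0,0],0],[8,[0,0,0],0]]}}

```text
time_s: 15.52
ee_pos: [0.5988, -0.0402, 0.0748]
tool_rot: [2.327, 2.109, 0.002]
force: [0.0, -0.2, 6.4]
width: 0.0128
grip_force: 69.7
```

Request:
{"name": "send_rows", "arguments": {"series": [[8,[0,0,-0.2],0],[8,[0,0,-0.3],0],[8,[0,0,-0.4],0],[8,[0,0,-0.6],0],[8,[0,0,-0.8],0],[8,[0,0,-0.8],0],[8,[0,0,-0.8],0],[8,[0,0,-0.8],0],[8,[0,0,-0.6],0],[8,[0,0,0],0]]}}

```text
time_s: 16.77
ee_pos: [0.5988, -0.0403, 0.2078]
tool_rot: [2.327, 2.108, 0.002]
force: [-0.0, -0.4, -2.9]
width: 0.0123
grip_force: 69.2
```

Run:
```python
from h import *
go([.42,-.42,.03],-.096); print(me()[0]["joint_positions"].round(2))
```

```text
t16.8 pos [ 0.5988 -0.0403  0.2078] yaw -0.098 tilt 0.0021 F [-0.  -0.4 -2.9] w 0.0123 gf 69.2
 units now [-15.82  -5.64   7.1 ]  turn units -0.02  after turn [-15.8   -5.68   7.1 ]
[-0.28  0.1   0.05  1.52  0.    1.38]
```

Request:
{"name": "send_rows", "arguments": {"series": [[8,[-0.6,-0.2,0],0],[8,[-0.95,-0.34,0],0],[8,[-0.95,-0.34,0],0],[8,[-0.95,-0.34,0],0],[8,[-0.95,-0.34,0],0],[8,[-0.95,-0.34,0],0],[8,[-0.95,-0.34,0],0],[8,[-0.95,-0.34,0],0],[8,[-0.95,-0.34,0],0],[8,[-0.95,-0.34,0],0],[8,[-0.95,-0.34,0],0],[8,[-0.95,-0.34,0],0]]}}

```text
time_s: 18.27
ee_pos: [0.4715, -0.3062, 0.2051]
tool_rot: [-2.327, -2.108, 0.0]
force: [-0.8, 0.4, -2.8]
width: 0.0127
grip_force: 69.1
```

Request:
{"name": "send_rows", "arguments": {"series": [[8,[-0.95,-0.34,0],0],[8,[-0.95,-0.34,0],0],[8,[-0.95,-0.34,0],0],[8,[-0.95,-0.34,0],0],[8,[-0.95,-0.34,0],0],[8,[-0.5,-0.34,0],0],[8,[0,0,0],0],[8,[0,0,0],0]]}}

```text
time_s: 19.27
ee_pos: [0.4094, -0.4302, 0.2061]
tool_rot: [-2.327, -2.109, -0.001]
force: [0.5, -0.9, -2.4]
width: 0.013
grip_force: 69.1
```

Run:
```python
from h import *
go([.42,-.42,.025],-.096)
```

```text
t19.3 pos [ 0.4094 -0.4302  0.2061] yaw -0.098 tilt 0.0007 F [ 0.5 -0.9 -2.4] w 0.0130 gf 69.1
 units now [0.44 0.38 7.24]  turn units -0.02  after turn [0.44 0.38 7.24]
```

Request:
{"name": "send_rows", "arguments": {"series": [[8,[0.4,0.35,0.9],0],[8,[0,0,1],0],[8,[0,0,1],0],[8,[0,0,1],0],[8,[0,0,1],0],[8,[0,0,1],0],[8,[0,0,0.7],0],[8,[0,0,0.35],0],[8,[0,0,0.2],0],[8,[0,0,0.1],0],[8,[0,0,0],0]]}}

```text
time_s: 20.65
ee_pos: [0.4192, -0.4221, 0.0254]
tool_rot: [2.328, 2.109, 0.0]
force: [0.2, 0.1, -2.3]
width: 0.0127
grip_force: 69.2
```

Request:
{"name": "send_rows", "arguments": {"series": [[8,[0,0,0.1],0],[8,[0,0,0],0],[30,[0,0,0],0],[30,[0,0,0],0],[30,[0,0,0],0],[30,[0,0,-0.4],0],[30,[0,0,-0.9],0],[30,[0,0,-1],0],[30,[0,0,-1],0],[30,[0,0,-1],0],[30,[0,0,-1],0]]}}

```text
time_s: 22.02
ee_pos: [0.4191, -0.4219, 0.1568]
tool_rot: [2.327, 2.109, -0.0]
force: [0.5, -0.3, -0.6]
width: 0.0297
grip_force: 0.0
```

Run:
```python
from h import *
go([.43,.31,.3],1.475); print(me()[0]["joint_positions"].round(2))
```

```text
t22.0 pos [ 0.4191 -0.4219  0.1568] yaw -0.098 tilt 0.0008 F [ 0.5 -0.3 -0.6] w 0.0297 gf 0.0
 units now [29.17 -2.44 -5.75]  turn units 13.07  after turn [ -2.36 -29.18  -5.75]
[-1.01  0.09 -0.06  1.43  0.    0.66]
```

Request:
{"name": "send_rows", "arguments": {"series": [[50,[0,0,-0.5],-1],[50,[0,0,-0.5],-1],[50,[0,0,-0.5],-1],[50,[0,0,-0.5],-1],[50,[0,0,-0.5],-1],[50,[0,0,-0.5],-1],[50,[0,0,-0.5],-1],[50,[0,0,-0.5],-1],[50,[0,0,-0.5],-1],[50,[0,0,-0.5],-1],[50,[0,0,-0.5],-1],[50,[0,0,-0.2],-1]]}}

```text
time_s: 23.52
ee_pos: [0.4191, -0.4219, 0.2993]
tool_rot: [0.353, 3.121, -0.002]
force: [-0.3, -0.2, 1.1]
width: 0.0495
grip_force: 0.0
```

Request:
{"name": "send_rows", "arguments": {"series": [[50,[0,0,0],-1],[50,[0,0.8,0],-0.1],[50,[0,1,0],0],[50,[0,1,0],0],[50,[0,1,0],0],[50,[0,1,0],0],[50,[0,1,0],0],[50,[0,1,0],0],[50,[0,1,0],0],[50,[0,1,0],0],[50,[0,1,0],0],[50,[0,1,0],0]]}}

```text
time_s: 25.02
ee_pos: [0.4454, -0.1519, 0.298]
tool_rot: [0.153, 3.137, -0.0]
force: [0.3, -0.2, 0.1]
width: 0.0502
grip_force: 0.0
```

Request:
{"name": "send_rows", "arguments": {"series": [[50,[0,1,0],0],[50,[0,1,0],0],[50,[0,1,0],0],[50,[0,1,0],0],[50,[0,1,0],0],[50,[0,1,0],0],[50,[0,1,0],0],[50,[0,1,0],0],[50,[0,1,0],0],[50,[0,1,0],0],[50,[0,1,0],0],[50,[0,1,0],0]]}}

```text
time_s: 26.52
ee_pos: [0.4743, 0.1467, 0.2981]
tool_rot: [0.152, 3.137, 0.0]
force: [0.7, -0.2, 0.0]
width: 0.0503
grip_force: 0.0
```

Run:
```python
from h import *
go([.45,.31,.3],1.475); print(me()[0]["joint_positions"].round(2))
```

```text
t26.5 pos [0.4743 0.1467 0.2981] yaw 1.474 tilt 0.0007 F [ 0.7 -0.2  0. ] w 0.0503 gf 0.0
 units now [ 1.6   6.41 -0.08]  turn units -0.01  after turn [ 1.59  6.41 -0.08]
[ 0.04 -0.18 -0.06  1.69  0.    0.13]
```

Request:
{"name": "send_rows", "arguments": {"series": [[50,[0.3,1,0],0],[50,[0.3,1,0],0],[50,[0.3,1,0],0],[50,[0.3,1,0],0],[50,[0.3,1,0],0],[50,[0.1,0.9,0],0],[50,[0,0.1,0],0],[50,[0,0,0],0],[50,[0,0,0],0]]}}

```text
time_s: 27.65
ee_pos: [0.4494, 0.298, 0.2977]
tool_rot: [0.154, 3.138, 0.0]
force: [-0.5, 0.0, 0.0]
width: 0.0503
grip_force: 0.0
```

Run:
```python
from h import *
go([.45,.31,.3],1.475)
o,c,im=snap("wrist","w5",1)
g=cv2.cvtColor(im,cv2.COLOR_BGR2GRAY)
cv2.imwrite("pics/w5c.png",cv2.resize(cv2.createCLAHE(4,(4,4)).apply(g[80:310,110:400]),None,fx=2.6,fy=2.6))
```

```text
t27.6 pos [0.4494 0.298  0.2977] yaw 1.473 tilt 0.0002 F [-0.5  0.   0. ] w 0.0503 gf 0.0
 units now [ 0.02  0.48 -0.09]  turn units -0.02  after turn [ 0.02  0.48 -0.09]
```

View pics/w5c.png

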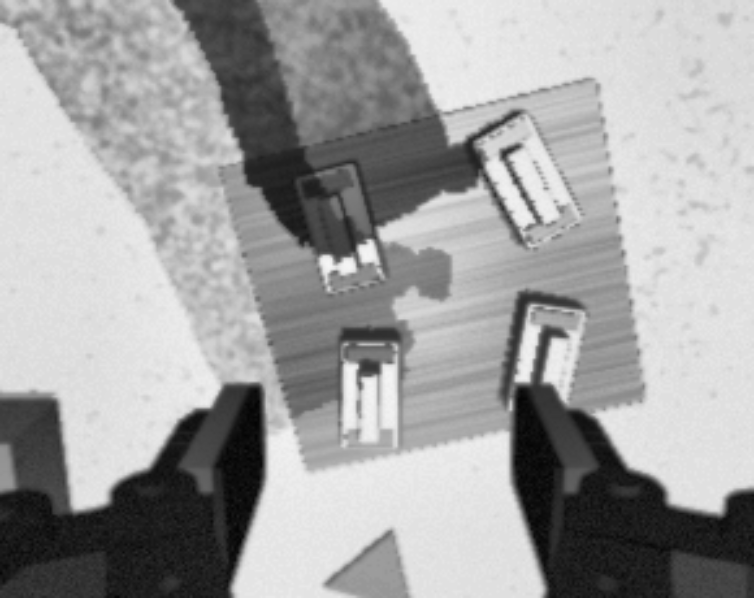

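Four cassettes on the mat, enlarged-crop centres about (528,180), (341,228), (371,394) and (548,355), long sides roughly along world x. I'll compute poses from the corners of their tops.

Run:
```python
from h import *
c=cam("wrist"); f=lambda p:(p[0]/2.6+110,p[1]/2.6+80)
Q={"A":[(478,148),(527,112),(580,219),(533,247)],"B":[(298,180),(355,164),(384,280),(328,293)],"C":[(342,341),(400,341),(400,448),(342,448)]}
for n,q in Q.items():
    P=np.array([ray(c,f(p),.025)[:2] for p in q]); L=[P[3]-P[0],P[2]-P[1]]
    h=[np.arctan2(v[1],v[0]) for v in L]
    print(n,P.mean(0).round(4),"toolyaw",np.round(np.array(h)+np.pi/2,3),[np.linalg.norm(v).round(4) for v in L],[np.linalg.norm(P[1]-P[0]).round(4),np.linalg.norm(P[2]-P[3]).round(4)])
P=np.array([ray(c,f(p),.025)[:2] for p in [(528,303),(585,308),(512,400),(570,400)]])
e=P[1]-P[0]; hd=np.arctan2(e[1],e[0]); d=np.array([np.sin(hd),-np.cos(hd)]); print("D",((P[0]+P[1])/2+.035*d).round(4),"toolyaw",hd,"side",[np.arctan2(*v[::-1])+np.pi/2 for v in(P[2]-P[0],P[3]-P[1])])
g=cv2.cvtColor(cv2.imread("pics/w5.png"),cv2.COLOR_BGR2GRAY)
y=np.array([.0957,.9954]);w=np.array([.598,-.0405])
for i in(-75,-25,25,75): print("slot",i,(w+i*.001*y).round(4))
```

```text
A [0.44   0.3785] toolyaw [2.01  1.981] [np.float64(0.0638), np.float64(0.0664)] [np.float64(0.032), np.float64(0.03)]
B [0.4564 0.2723] toolyaw [1.704 1.709] [np.float64(0.0661), np.float64(0.0672)] [np.float64(0.0326), np.float64(0.0329)]
C [0.5567 0.2784] toolyaw [1.457 1.477] [np.float64(0.0682), np.float64(0.0682)] [np.float64(0.0337), np.float64(0.0351)]
D [0.5463 0.3837] toolyaw 1.38173526303693 side [np.float64(1.362585889514512), np.float64(1.384134241219472)]
slot -75 [ 0.5908 -0.1152]
slot -25 [ 0.5956 -0.0654]
slot 25 [ 0.6004 -0.0156]
slot 75 [0.6052 0.0342]
```

Run:
```python
from h import *
go([.5567,.2784,.12],1.467)
```

```text
t27.7 pos [0.4494 0.298  0.2977] yaw 1.473 tilt 0.0002 F [-0.1 -0.4 -0.3] w 0.0499 gf 0.0
 units now [-4.35 -0.36  7.11]  turn units 0.05  after turn [-4.35 -0.34  7.11]
```

Request:
{"name": "send_rows", "arguments": {"series": [[40,[-0.7,-0.1,0.8],0],[40,[-0.8,-0.1,0.9],0],[40,[-0.8,-0.1,0.9],0],[40,[-0.8,-0.04,0.9],0],[40,[-0.8,0,0.9],0],[40,[-0.45,0,0.9],0],[40,[0,0,0.9],0],[40,[0,0,0.9],0],[40,[0,0,0],0],[40,[0,0,0],0]]}}

```text
time_s: 28.95
ee_pos: [0.5572, 0.2792, 0.1202]
tool_rot: [0.153, 3.138, 0.0]
force: [0.1, -0.1, -0.8]
width: 0.0402
grip_force: 0.0
```

Run:
```python
from h import *
go([.5567,.2784,.027],1.467)
o,c,im=snap("wrist","w6",1)
print(proj(c,[.5567,.2784,.043]))
g=cv2.cvtColor(im,cv2.COLOR_BGR2GRAY)
cv2.imwrite("pics/w6c.png",cv2.resize(cv2.createCLAHE(4,(4,4)).apply(g[80:340,160:360]),None,fx=2.2,fy=2.2))
```

```text
t28.9 pos [0.5572 0.2792 0.1202] yaw 1.473 tilt 0.0002 F [ 0.1 -0.1 -0.8] w 0.0402 gf 0.0
 units now [ 0.02 -0.04  3.73]  turn units 0.05  after turn [ 0.02 -0.04  3.73]
[257.07525143 200.51292678]
```

View pics/w6c.png

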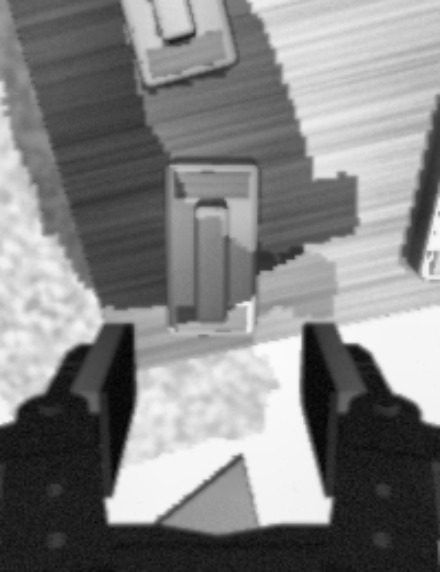

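Tab centre at about (256,202) against the predicted (257,200.5), so the estimates are accurate. Pick C.

Request:
{"name": "send_rows", "arguments": {"series": [[40,[0,-0.05,0.8],0.05],[40,[0,0,0.9],0],[40,[0,0,0.8],0],[40,[0,0,0.6],0],[40,[0,0,0.4],0],[40,[0,0,0.22],0],[40,[0,0,0],0],[5,[0,0,0],0],[5,[0,0,0],0],[5,[0,0,0],0],[5,[0,0,0],0],[5,[0,0,0],0]], "grip_force": 60}}

```text
time_s: 30.5
ee_pos: [0.5571, 0.2784, 0.0278]
tool_rot: [0.162, 3.136, 0.0]
force: [-0.4, -1.1, 6.3]
width: 0.0106
grip_force: 62.3
```

Request:
{"name": "send_rows", "arguments": {"series": [[5,[0,0,-0.4],0],[5,[0,0,-0.8],0],[5,[0,0,-0.9],0],[5,[0,0,-0.9],0],[5,[0,0,-0.9],0],[5,[0,0,-0.8],0],[5,[0,0,0],0]]}}

```text
time_s: 31.38
ee_pos: [0.5578, 0.2788, 0.1471]
tool_rot: [0.162, 3.134, 0.002]
force: [1.4, 0.3, -1.4]
width: 0.0105
grip_force: 61.4
```

Run:
```python
from h import *
go([.5908,-.1152,.15],1.475)
```

```text
t31.4 pos [0.5578 0.2788 0.1471] yaw 1.468 tilt 0.0036 F [ 1.4  0.3 -1.4] w 0.0105 gf 61.4
 units now [ -2.94 -15.54  -0.13]  turn units -0.06  after turn [ -2.82 -15.56  -0.13]
```

Request:
{"name": "send_rows", "arguments": {"series": [[5,[-0.18,-0.55,0],0],[5,[-0.18,-1,0],0],[5,[-0.18,-1,0],0],[5,[-0.18,-1,0],0],[5,[-0.18,-1,0],0],[5,[-0.18,-1,0],0],[5,[-0.18,-1,0],0],[5,[-0.18,-1,0],0],[5,[-0.18,-1,0],0],[5,[-0.18,-1,0],0],[5,[-0.18,-1,0],0],[5,[-0.18,-1,0],0]]}}

```text
time_s: 32.88
ee_pos: [0.5797, -0.0159, 0.1431]
tool_rot: [-0.163, -3.135, -0.0]
force: [-0.1, -0.3, -0.7]
width: 0.0106
grip_force: 61.4
```

Request:
{"name": "send_rows", "arguments": {"series": [[5,[-0.18,-1,0],0],[5,[-0.18,-1,0],0],[5,[-0.18,-1,0],0],[5,[-0.18,-1,0],0],[5,[0,0,0],-0.06],[5,[0,0,0],0]]}}

```text
time_s: 33.62
ee_pos: [0.5875, -0.1156, 0.1436]
tool_rot: [-0.151, -3.137, -0.001]
force: [0.3, 0.8, -1.0]
width: 0.0103
grip_force: 61.4
```

Run:
```python
from h import *
go([.5908,-.1152,.0305],1.475)
```

```text
t33.6 pos [ 0.5875 -0.1156  0.1436] yaw 1.474 tilt 0.0017 F [ 0.3  0.8 -1. ] w 0.0103 gf 61.4
 units now [-0.14  0.03  4.53]  turn units -0.0  after turn [-0.14  0.02  4.53]
```

Request:
{"name": "send_rows", "arguments": {"series": [[5,[-0.14,0,0.6],0],[5,[0,0,0.9],0],[5,[0,0,0.9],0],[5,[0,0,0.8],0],[5,[0,0,0.6],0],[5,[0,0,0.4],0],[5,[0,0,0.3],0],[5,[0,0,0],0],[5,[0,0,0],0]]}}

```text
time_s: 34.75
ee_pos: [0.5921, -0.1162, 0.0327]
tool_rot: [0.151, 3.137, -0.0]
force: [0.2, -0.0, -1.4]
width: 0.0104
grip_force: 61.4
```

Request:
{"name": "send_rows", "arguments": {"series": [[5,[0,0,0.07],0],[5,[0,0,0],0],[28,[0,0,0],0],[28,[0,0,0],0],[28,[0,0,0],0],[28,[0,0,-0.5],0],[28,[0,0,-0.9],0],[28,[0,0,-1],0],[28,[0,0,-1],0],[28,[0,0,-1],0],[28,[0,0,-0.3],0]]}}

```text
time_s: 36.12
ee_pos: [0.5927, -0.1165, 0.1504]
tool_rot: [0.151, 3.135, -0.002]
force: [0.2, -0.1, 0.0]
width: 0.028
grip_force: 0.0
```

Run:
```python
from h import *
o,c,im=snap("wrist","w7",1)
go([.5463,.3837,.12],1.38)
_,ct,t1=snap("top","top1",1)
t0=cv2.imread("pics/top0.png"); 
cr=np.hstack([cv2.resize(t[175:275,95:195],None,fx=4,fy=4,interpolation=cv2.INTER_CUBIC) for t in(t0,t1)])
cv2.imwrite("pics/topc.png",np.clip(cr*1.2,0,255))
```

```text
t36.2 pos [ 0.5926 -0.1164  0.1502] yaw 1.475 tilt 0.0031 F [-0.4 -0.1  0.5] w 0.0279 gf 0.0
 units now [ 3.76 19.74  1.18]  turn units 0.79  after turn [ 5.61 19.29  1.18][ WARN:0@0.940] global loadsave.cpp:1063 imwrite_ Unsupported depth image for selected encoder is fallbacked to CV_8U.
```

View pics/topc.png

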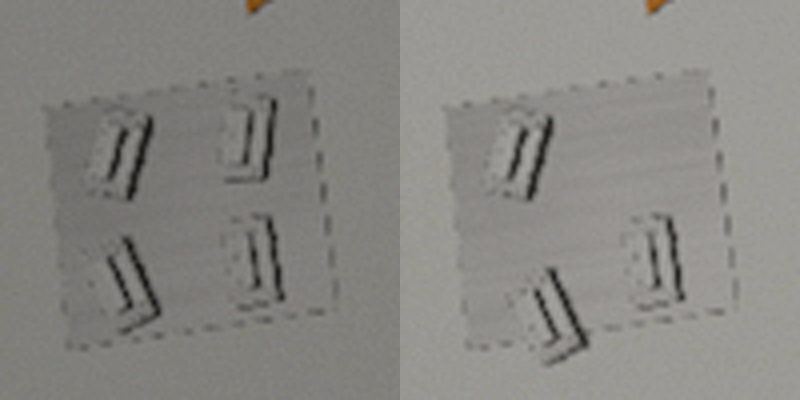

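Frames compared: the cassettes at (125,155), (250,255) did not move, but A was knocked about 7 px in both directions towards the robot and the well. I'll fetch D next.

Request:
{"name": "send_rows", "arguments": {"series": [[40,[0.19,0.7,0],0],[40,[0.19,1,0],0],[40,[0.19,1,0],0],[40,[0.19,1,0],0],[40,[0.19,1,0],0],[40,[0.19,1,0],0],[40,[0.19,1,0],0],[40,[0.19,1,0],0],[40,[0.19,1,0],0],[40,[0.19,1,0],0],[40,[0.19,1,0],0],[40,[0.19,1,0],0]]}}

```text
time_s: 37.72
ee_pos: [0.5614, 0.1824, 0.1465]
tool_rot: [-0.15, -3.136, -0.0]
force: [0.4, -0.5, 0.3]
width: 0.0401
grip_force: 0.0
```

Request:
{"name": "send_rows", "arguments": {"series": [[40,[0.19,1,0],0],[40,[0.19,1,0],0],[40,[0.19,1,0],0],[40,[0.19,1,0],0],[40,[0.19,1,0],0],[40,[0.19,1,0],0],[40,[0.19,1,0],0],[40,[0.19,1,0],0],[40,[0,0,0.6],0.8],[40,[0,0,0.6],0],[40,[0,0,0],0]]}}

```text
time_s: 39.1
ee_pos: [0.5425, 0.3829, 0.1153]
tool_rot: [-0.298, -3.124, 0.003]
force: [0.3, -0.3, -0.5]
width: 0.0403
grip_force: 0.0
```

Run:
```python
from h import *
go([.5463,.3837,.0277],1.38)
o,c,im=snap("wrist","w8",1)
print(proj(c,[.5463,.3837,.043]))
g=cv2.cvtColor(im,cv2.COLOR_BGR2GRAY)
cv2.imwrite("pics/w8c.png",cv2.resize(cv2.createCLAHE(4,(4,4)).apply(g[20:340,0:400]),None,fx=1.8,fy=1.8))
```

```text
t39.1 pos [0.5425 0.3829 0.1153] yaw 1.381 tilt 0.0040 F [ 0.3 -0.3 -0.5] w 0.0403 gf 0.0
 units now [-0.15  0.07  3.5 ]  turn units 0.01  after turn [-0.15  0.07  3.5 ]
[260.39603006 207.50751517]
```

View pics/w8c.png

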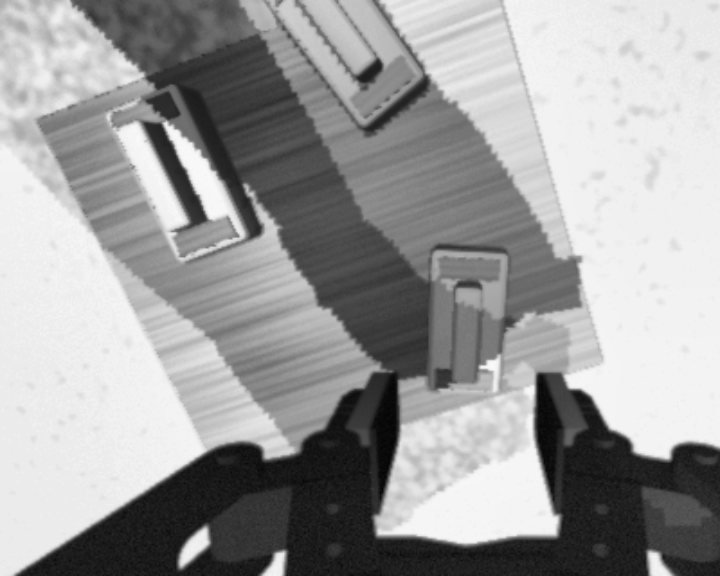

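D's tab centre is at (259.5,208), predicted (260.4,207.5). Pick.

Request:
{"name": "send_rows", "arguments": {"series": [[40,[-0.15,0.06,0.7],0],[40,[0,0,0.8],0],[40,[0,0,0.7],0],[40,[0,0,0.6],0],[40,[0,0,0.4],0],[40,[0,0,0.25],0],[40,[0,0,0],0],[5,[0,0,0],0],[5,[0,0,0],0],[5,[0,0,0],0],[5,[0,0,0],0],[5,[0,0,0],0]]}}

```text
time_s: 40.65
ee_pos: [0.5485, 0.3842, 0.0319]
tool_rot: [0.301, 3.127, 0.001]
force: [-0.9, -0.2, 2.0]
width: 0.0103
grip_force: 62.0
```

Request:
{"name": "send_rows", "arguments": {"series": [[5,[0,0,-0.4],0],[5,[0,0,-0.8],0],[5,[0,0,-0.9],0],[5,[0,0,-0.9],0],[5,[0,0,-0.9],0],[5,[0,0,-0.8],-0.4],[5,[0,0,-0.2],-0.4],[5,[0,0,0],0]]}}

```text
time_s: 41.65
ee_pos: [0.5488, 0.3843, 0.1561]
tool_rot: [0.151, 3.136, 0.002]
force: [-0.1, 0.1, -1.8]
width: 0.01
grip_force: 61.6
```

Run:
```python
from h import *
go([.5956,-.0654,.15],1.475)
```

```text
t41.6 pos [0.5488 0.3843 0.1561] yaw 1.475 tilt 0.0024 F [-0.1  0.1 -1.8] w 0.0100 gf 61.6
 units now [ -3.59 -17.73   0.23]  turn units -0.0  after turn [ -3.58 -17.73   0.23]
```

Request:
{"name": "send_rows", "arguments": {"series": [[5,[-0.2,-0.73,0],0],[5,[-0.2,-1,0],0],[5,[-0.2,-1,0],0],[5,[-0.2,-1,0],0],[5,[-0.2,-1,0],0],[5,[-0.2,-1,0],0],[5,[-0.2,-1,0],0],[5,[-0.2,-1,0],0],[5,[-0.2,-1,0],0],[5,[-0.2,-1,0],0],[5,[-0.2,-1,0],0],[5,[-0.2,-1,0],0]]}}

```text
time_s: 43.15
ee_pos: [0.5794, 0.0847, 0.1538]
tool_rot: [-0.153, -3.137, 0.0]
force: [-0.4, 0.1, -1.3]
width: 0.0101
grip_force: 61.6
```

Request:
{"name": "send_rows", "arguments": {"series": [[5,[-0.2,-1,0],0],[5,[-0.2,-1,0],0],[5,[-0.2,-1,0],0],[5,[-0.2,-1,0],0],[5,[-0.2,-1,0],0],[5,[-0.2,-1,0],0],[5,[0,0,0],0],[5,[0,0,0],0]]}}

```text
time_s: 44.15
ee_pos: [0.5948, -0.0658, 0.1538]
tool_rot: [-0.152, -3.137, -0.001]
force: [0.3, 1.2, -1.3]
width: 0.0102
grip_force: 61.5
```

Run:
```python
from h import *
go([.5956,-.0654,.035],1.475)
```

```text
t44.1 pos [ 0.5948 -0.0658  0.1538] yaw 1.474 tilt 0.0007 F [ 0.3  1.2 -1.3] w 0.0102 gf 61.5
 units now [-0.03  0.02  4.75]  turn units -0.01  after turn [-0.03  0.02  4.75]
```

Request:
{"name": "send_rows", "arguments": {"series": [[5,[0,0,0.7],0],[5,[0,0,0.9],0],[5,[0,0,0.9],0],[5,[0,0,0.8],0],[5,[0,0,0.6],0],[5,[0,0,0.4],0],[5,[0,0,0.3],0],[5,[0,0,0.1],0],[5,[0,0,0],0],[5,[0,0,0],0]]}}

```text
time_s: 45.4
ee_pos: [0.5958, -0.0659, 0.0371]
tool_rot: [0.151, 3.137, -0.0]
force: [-0.4, -0.1, -1.1]
width: 0.0099
grip_force: 61.6
```

Request:
{"name": "send_rows", "arguments": {"series": [[5,[0,0,0.08],0],[5,[0,0,0],0],[28,[0,0,0],0],[28,[0,0,0],0],[28,[0,0,0],0],[28,[0,0,-0.5],0],[28,[0,0,-0.9],0],[28,[0,0,-1],0],[28,[0,0,-1],0],[28,[0,0,-1],0],[28,[0,0,-0.3],0]]}}

```text
time_s: 46.78
ee_pos: [0.5964, -0.0661, 0.1547]
tool_rot: [0.151, 3.135, -0.001]
force: [-0.6, -0.0, -0.4]
width: 0.0279
grip_force: 0.0
```

Run:
```python
from h import *
go([.4564,.2723,.12],1.706)
```

```text
t46.8 pos [ 0.5964 -0.0661  0.1547] yaw 1.475 tilt 0.0035 F [-0.6 -0.  -0.4] w 0.0279 gf 0.0
 units now [ 6.88 12.94  1.35]  turn units -1.93  after turn [ 3.73 14.17  1.35]
```

Request:
{"name": "send_rows", "arguments": {"series": [[40,[0.3,0.6,0],0],[40,[0.5,0.95,0],0],[40,[0.5,0.95,0],0],[40,[0.5,0.95,0],0],[40,[0.5,0.95,0],0],[40,[0.5,0.95,0],0],[40,[0.5,0.95,0],0],[40,[0.5,0.95,0],0],[40,[0.5,0.95,0],0],[40,[0.5,0.95,0],0],[40,[0.5,0.95,0],0],[40,[0.5,0.95,0],0]]}}

```text
time_s: 48.28
ee_pos: [0.4751, 0.225, 0.1509]
tool_rot: [-0.149, -3.136, 0.0]
force: [0.5, -0.8, -0.3]
width: 0.0401
grip_force: 0.0
```

Request:
{"name": "send_rows", "arguments": {"series": [[40,[0.5,0.95,0],0],[40,[0.58,0.95,0],0],[40,[0,0,0.7],-0.97],[40,[0,0,0.6],-0.97],[40,[0,0,0],0],[40,[0,0,0],0]]}}

```text
time_s: 49.02
ee_pos: [0.4544, 0.2734, 0.1197]
tool_rot: [0.212, -3.134, -0.0]
force: [0.3, 0.6, 0.3]
width: 0.0403
grip_force: 0.0
```

Run:
```python
from h import *
go([.4564,.2723,.0285],1.706)
o,c,im=snap("wrist","w9",1)
print(proj(c,[.4564,.2723,.043]))
g=cv2.cvtColor(im,cv2.COLOR_BGR2GRAY)
cv2.imwrite("pics/w9c.png",cv2.resize(cv2.createCLAHE(4,(4,4)).apply(g[20:340,150:500]),None,fx=1.8,fy=1.8))
```

```text
t49.0 pos [0.4544 0.2734 0.1197] yaw 1.706 tilt 0.0002 F [0.3 0.6 0.3] w 0.0403 gf 0.0
 units now [-0.07 -0.06  3.65]  turn units -0.0  after turn [-0.07 -0.06  3.65]
[256.38848711 203.17440541]
```

View pics/w9c.png

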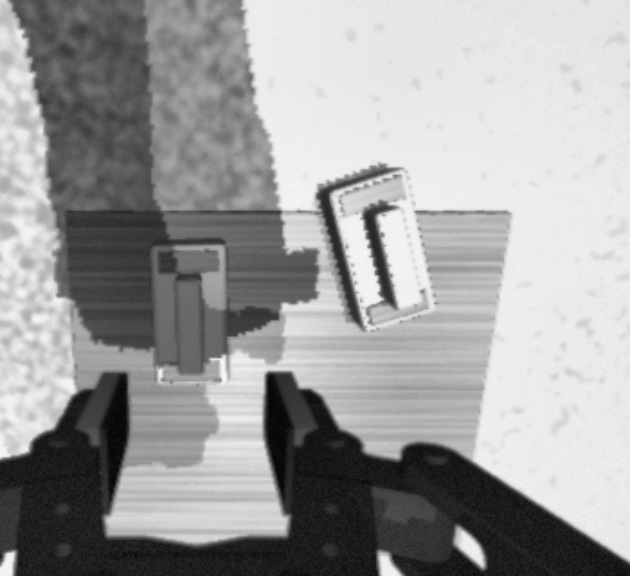

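B's tab centre is at (255.5,204), as predicted. A's top-face corners in the crop are about (330,198), (406,169), (434,305), (365,330).

Run:
```python
from h import *
c=cam("wrist"); f=lambda p:(p[0]/1.8+150,p[1]/1.8+20)
P=np.array([ray(c,f(p),.025)[:2] for p in [(330,198),(406,169),(434,305),(365,330)]])
for v in (P[3]-P[0],P[2]-P[1]): print(np.linalg.norm(v),np.arctan2(v[1],v[0])+np.pi/2)
for v in (P[1]-P[0],P[2]-P[3]): print(np.linalg.norm(v),np.arctan2(v[1],v[0]))
print(P.mean(0))
T=np.array([ray(c,f(p),.043)[:2] for p in [(380,210),(401,205),(416,299),(397,307)]]); print("tab",T.mean(0),[np.arctan2(*v[::-1])+np.pi/2 for v in(T[3]-T[0],T[2]-T[1])])
```

```text
0.06505962389641268 2.0313341580654325
0.06487077407822979 2.013575657736215
0.034939283216945165 2.0711432967119814
0.03379705816049809 2.0783856086710957
[0.41413044 0.35549104]
tab [0.41293934 0.35513534] [np.float64(1.969114259047536), np.float64(1.9643929070603476)]
```

Request:
{"name": "send_rows", "arguments": {"series": [[40,[-0.07,-0.06,0.7],0],[40,[0,0,0.8],0],[40,[0,0,0.8],0],[40,[0,0,0.6],0],[40,[0,0,0.45],0],[40,[0,0,0.28],0],[40,[0,0,0],0],[5,[0,0,0],0],[5,[0,0,0],0],[5,[0,0,0],0],[5,[0,0,0],0],[5,[0,0,0],0]]}}

```text
time_s: 50.58
ee_pos: [0.4577, 0.2718, 0.0294]
tool_rot: [-0.215, 3.133, 0.0]
force: [-0.2, -0.1, 5.9]
width: 0.0099
grip_force: 63.3
```

Request:
{"name": "send_rows", "arguments": {"series": [[5,[0,0,-0.4],0],[5,[0,0,-0.8],0],[5,[0,0,-0.9],0],[5,[0,0,-0.9],0],[5,[0,0,-0.9],0],[5,[0,0,-0.8],0.97],[5,[0,0,-0.2],0.97],[5,[0,0,0],0]]}}

```text
time_s: 51.58
ee_pos: [0.4572, 0.2718, 0.1519]
tool_rot: [0.149, 3.138, 0.001]
force: [0.1, 0.1, -1.8]
width: 0.0102
grip_force: 62.4
```

Run:
```python
from h import *
go([.6004,-.0156,.15],1.475)
```

```text
t51.6 pos [0.4572 0.2718 0.1519] yaw 1.476 tilt 0.0006 F [ 0.1  0.1 -1.8] w 0.0102 gf 62.4
 units now [ -6.79 -10.9    0.07]  turn units 0.01  after turn [ -6.8  -10.9    0.07]
```

Request:
{"name": "send_rows", "arguments": {"series": [[5,[-0.4,-0.6,0],0],[5,[-0.58,-0.93,0],0],[5,[-0.58,-0.93,0],0],[5,[-0.58,-0.93,0],0],[5,[-0.58,-0.93,0],0],[5,[-0.58,-0.93,0],0],[5,[-0.58,-0.93,0],0],[5,[-0.58,-0.93,0],0],[5,[-0.58,-0.93,0],0],[5,[-0.58,-0.93,0],0],[5,[-0.58,-0.93,0],0],[5,[-0.58,-0.93,0],0]]}}

```text
time_s: 53.08
ee_pos: [0.5998, -0.0159, 0.1506]
tool_rot: [-0.148, -3.137, -0.0]
force: [0.1, -0.0, -0.3]
width: 0.0099
grip_force: 62.4
```

Request:
{"name": "send_rows", "arguments": {"series": [[5,[0,0,0],0],[5,[0,0,0],0]]}}

```text
time_s: 53.32
ee_pos: [0.5994, -0.0143, 0.1508]
tool_rot: [-0.15, -3.137, -0.001]
force: [0.5, 0.4, -1.2]
width: 0.0101
grip_force: 62.4
```

Run:
```python
from h import *
go([.6004,-.0156,.034],1.475)
```

```text
t53.3 pos [ 0.5994 -0.0143  0.1508] yaw 1.475 tilt 0.0012 F [ 0.5  0.4 -1.2] w 0.0101 gf 62.4
 units now [-0.05 -0.05  4.67]  turn units 0.0  after turn [-0.05 -0.05  4.67]
```

Request:
{"name": "send_rows", "arguments": {"series": [[5,[-0.05,-0.05,0.7],0],[5,[0,0,0.9],0],[5,[0,0,0.9],0],[5,[0,0,0.8],0],[5,[0,0,0.6],0],[5,[0,0,0.4],0],[5,[0,0,0.25],0],[5,[0,0,0.1],0],[5,[0,0,0],0],[5,[0,0,0],0]]}}

```text
time_s: 54.58
ee_pos: [0.6014, -0.0155, 0.0356]
tool_rot: [0.151, 3.137, -0.0]
force: [0.1, -0.8, -0.4]
width: 0.0103
grip_force: 62.4
```

Request:
{"name": "send_rows", "arguments": {"series": [[5,[0,0,0.11],0],[5,[0,0,0],0],[28,[0,0,0],0],[28,[0,0,0],0],[28,[0,0,0],0],[28,[0,0,-0.5],0],[28,[0,0,-0.9],0],[28,[0,0,-1],0],[28,[0,0,-1],0],[28,[0,0,-1],0],[28,[0,0,-0.3],0]]}}

```text
time_s: 55.95
ee_pos: [0.6021, -0.0156, 0.1524]
tool_rot: [0.15, 3.135, -0.001]
force: [-0.0, 1.1, 0.3]
width: 0.0279
grip_force: 0.0
```

Run:
```python
from h import *
go([.4135,.3553,.1],2.02)
```

```text
t56.0 pos [ 0.6021 -0.0156  0.1524] yaw 1.475 tilt 0.0035 F [-0.   1.1  0.3] w 0.0279 gf 0.0
 units now [ 8.94 14.05  2.06]  turn units -4.54  after turn [ 0.36 16.65  2.06]
```

Request:
{"name": "send_rows", "arguments": {"series": [[40,[0.4,0.6,0],0],[40,[0.57,0.9,0],0],[40,[0.57,0.9,0],0],[40,[0.57,0.9,0],0],[40,[0.57,0.9,0],0],[40,[0.57,0.9,0],0],[40,[0.57,0.9,0],0],[40,[0.57,0.9,0],0],[40,[0.57,0.9,0],0],[40,[0.57,0.9,0],0],[40,[0.57,0.9,0],0],[40,[0.57,0.9,0],0]]}}

```text
time_s: 57.45
ee_pos: [0.4576, 0.2636, 0.1487]
tool_rot: [-0.149, -3.136, 0.0]
force: [-0.0, -0.5, -0.0]
width: 0.0401
grip_force: 0.0
```

Request:
{"name": "send_rows", "arguments": {"series": [[40,[0.57,0.9,0],0],[40,[0.57,0.9,0],0],[40,[0.57,0.9,0],0],[40,[0.56,0.85,0],0],[40,[0,0,0.4],-0.9],[40,[0,0,0.4],-0.9],[40,[0,0,0.4],-0.9],[40,[0,0,0],-0.9],[40,[0,0,0],-0.94],[40,[0,0,0],0],[40,[0,0,0],0]]}}

```text
time_s: 58.82
ee_pos: [0.4112, 0.356, 0.1194]
tool_rot: [0.696, -3.063, 0.0]
force: [0.7, -0.3, -0.4]
width: 0.04
grip_force: 0.0
```

Run:
```python
from h import *
go([.4135,.3553,.0285],2.02)
o,c,im=snap("wrist","w10",1)
print(proj(c,[.4135,.3553,.043]))
g=cv2.cvtColor(im,cv2.COLOR_BGR2GRAY)
cv2.imwrite("pics/w10c.png",cv2.resize(cv2.createCLAHE(4,(4,4)).apply(g[50:330,150:370]),None,fx=2.1,fy=2.1))
```

```text
t58.8 pos [0.4112 0.356  0.1194] yaw 2.018 tilt 0.0006 F [ 0.7 -0.3 -0.4] w 0.0400 gf 0.0
 units now [-0.08 -0.06  3.64]  turn units -0.02  after turn [-0.07 -0.06  3.64]
[256.07468625 203.13026612]
```

View pics/w10c.png

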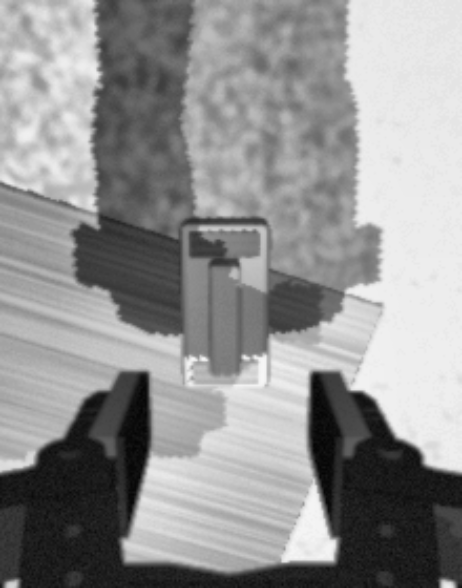

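Tab centre at (257,204), on prediction (256,203). Pick A.

Request:
{"name": "send_rows", "arguments": {"series": [[40,[-0.07,-0.05,0.7],0],[40,[0,0,0.8],0],[40,[0,0,0.8],0],[40,[0,0,0.6],0],[40,[0,0,0.45],0],[40,[0,0,0.28],0],[40,[0,0,0],0],[5,[0,0,0],0],[5,[0,0,0],0],[5,[0,0,0],0],[5,[0,0,0],0],[5,[0,0,0],0]]}}

```text
time_s: 60.38
ee_pos: [0.4149, 0.3557, 0.0299]
tool_rot: [-0.699, 3.061, 0.001]
force: [-0.9, 1.3, 6.0]
width: 0.0102
grip_force: 60.9
```

Request:
{"name": "send_rows", "arguments": {"series": [[5,[0,0,-0.4],0],[5,[0,0,-0.8],0],[5,[0,0,-0.9],0],[5,[0,0,-0.9],0],[5,[0,0,-0.9],0.9],[5,[0,0,-0.8],0.9],[5,[0,0,-0.2],0.9],[5,[0,0,0],0.9],[5,[0,0,0],0.92],[5,[0,0,0],0]]}}

```text
time_s: 61.62
ee_pos: [0.4142, 0.3552, 0.1517]
tool_rot: [-0.146, -3.138, 0.0]
force: [-0.4, 0.5, -0.2]
width: 0.0104
grip_force: 60.0
```

Run:
```python
from h import *
go([.6052,.0342,.15],1.475)
```

```text
t61.6 pos [0.4142 0.3552 0.1517] yaw 1.478 tilt 0.0002 F [-0.4  0.5 -0.2] w 0.0104 gf 60.0
 units now [ -8.8  -12.08   0.07]  turn units 0.02  after turn [ -8.83 -12.05   0.07]
```

Request:
{"name": "send_rows", "arguments": {"series": [[5,[-0.4,-0.55,0],0],[5,[-0.65,-0.89,0],0],[5,[-0.65,-0.89,0],0],[5,[-0.65,-0.89,0],0],[5,[-0.65,-0.89,0],0],[5,[-0.65,-0.89,0],0],[5,[-0.65,-0.89,0],0],[5,[-0.65,-0.89,0],0],[5,[-0.65,-0.89,0],0],[5,[-0.65,-0.89,0],0],[5,[-0.65,-0.89,0],0],[5,[-0.65,-0.89,0],0]]}}

```text
time_s: 63.12
ee_pos: [0.5785, 0.0785, 0.1516]
tool_rot: [-0.145, -3.138, 0.0]
force: [0.3, -0.7, -0.7]
width: 0.0105
grip_force: 60.0
```

Request:
{"name": "send_rows", "arguments": {"series": [[5,[-0.65,-0.89,0],0],[5,[-0.6,-0.85,0],0],[5,[0,0,0],0],[5,[0,0,0],0]]}}

```text
time_s: 63.62
ee_pos: [0.6049, 0.034, 0.1515]
tool_rot: [-0.147, -3.138, -0.0]
force: [-0.7, -0.3, -1.6]
width: 0.0104
grip_force: 60.0
```

Run:
```python
from h import *
go([.6052,.0342,.0345],1.475)
```

```text
t63.6 pos [0.6049 0.034  0.1515] yaw 1.477 tilt 0.0005 F [-0.7 -0.3 -1.6] w 0.0104 gf 60.0
 units now [-0.01  0.01  4.68]  turn units 0.02  after turn [-0.01  0.01  4.68]
```

Request:
{"name": "send_rows", "arguments": {"series": [[5,[0,0,0.7],0],[5,[0,0,0.9],0],[5,[0,0,0.9],0],[5,[0,0,0.8],0],[5,[0,0,0.6],0],[5,[0,0,0.4],0],[5,[0,0,0.25],0],[5,[0,0,0.15],0],[5,[0,0,0],0],[5,[0,0,0],0]]}}

```text
time_s: 64.88
ee_pos: [0.6055, 0.034, 0.0346]
tool_rot: [0.147, 3.137, 0.0]
force: [-0.9, -0.7, -0.3]
width: 0.0103
grip_force: 60.0
```

Request:
{"name": "send_rows", "arguments": {"series": [[5,[0,0,0.06],0],[5,[0,0,0],0],[28,[0,0,0],0],[28,[0,0,0],0],[28,[0,0,0],0],[28,[0,0,-0.5],0],[28,[0,0,-0.9],0],[28,[0,0,-1],0],[28,[0,0,-1],0],[28,[0.8,-0.5,-1],0],[28,[0.8,-0.7,-1],0],[28,[0.8,-0.7,-1],0]]}}

```text
time_s: 66.38
ee_pos: [0.5404, -0.008, 0.1944]
tool_rot: [0.146, 3.137, -0.0]
force: [0.5, 0.2, 0.1]
width: 0.0279
grip_force: 0.0
```

Request:
{"name": "send_rows", "arguments": {"series": [[28,[0.5,-0.7,-1],0],[28,[0.3,-0.4,-1],0],[28,[0,0,0],0],[28,[0,0,0],0]]}}

```text
time_s: 66.88
ee_pos: [0.5186, -0.0329, 0.2422]
tool_rot: [-0.147, -3.138, -0.0]
force: [0.4, 0.2, -0.4]
width: 0.0281
grip_force: 0.0
```

Run:
```python
from h import *
go([.42,-.42,.2],-.098); print(me()[0]["joint_positions"].round(2))
o,c,im=snap("wrist","w11",1)
_,ct,t=snap("top","top2",1)
f=lambda g:cv2.resize(cv2.createCLAHE(3,(4,4)).apply(cv2.cvtColor(g,cv2.COLOR_BGR2GRAY)),None,fx=2,fy=2)
a=f(im[80:330,100:420])
b=cv2.resize(cv2.convertScaleAbs(t[140:330,200:460],alpha=1.3),(640,468)) 
b=cv2.resize(b,(0,0),fx=.2,fy=.2)
cv2.imwrite("pics/w11c.png",a)
# lid on ledge from top cam
m=cv2.inRange(t[235:345,330:450],(150,150,150),(255,255,255)); print(np.percentile(t,[5,50,95]))
```

```text
t66.9 pos [ 0.5186 -0.0329  0.2422] yaw 1.477 tilt 0.0003 F [ 0.4  0.2 -0.4] w 0.0281 gf 0.0
 units now [  2.48 -15.78   1.68]  turn units -13.05  after turn [15.8   2.41  1.68]
[-0.32 -0.14 -0.12  1.59  0.   -0.22]
[ 25. 111. 125.]
```

View pics/w11c.png

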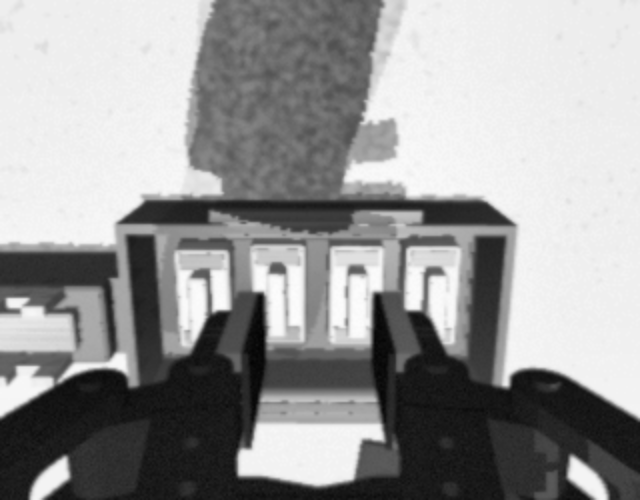

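All four cassettes stand flat in a row in the well, tabs at about (200,300), (278,300), (357,300) and (435,300), clear of the walls. Now fetch the lid.

Request:
{"name": "send_rows", "arguments": {"series": [[30,[0.1,-0.8,0],1],[30,[0,-0.9,0],0],[30,[0,-1,0],0],[30,[0,-1,0],0],[30,[0,-1,0],0],[30,[0,-1,0],0],[30,[0,-1,0],0],[30,[0,-1,0],0],[30,[0,-1,0],0],[30,[0,-1,0],0],[30,[0,-1,0],0],[30,[0,-1,0],0]]}}

```text
time_s: 68.47
ee_pos: [0.4562, -0.3193, 0.2413]
tool_rot: [-0.334, -3.123, -0.002]
force: [0.3, -0.1, 0.4]
width: 0.03
grip_force: 0.0
```

Request:
{"name": "send_rows", "arguments": {"series": [[30,[0,-1,0],0],[30,[0,-1,0],0],[30,[0,-1,0],0],[30,[0,0,0],1],[30,[0,0,0],1],[30,[0,0,0],1],[30,[0,0,0],1],[30,[0,0,0],1],[30,[0,0,0],1],[30,[0,0,0],1],[30,[0,0,0],1],[30,[0,0,0],1]]}}

```text
time_s: 69.97
ee_pos: [0.4404, -0.393, 0.2422]
tool_rot: [-1.898, -2.503, -0.0]
force: [0.8, 0.1, 0.6]
width: 0.0297
grip_force: 0.0
```

Request:
{"name": "send_rows", "arguments": {"series": [[30,[0,0,0],1],[30,[0,0,0],1],[30,[0,0,0],1],[30,[0,0,0],0.13],[30,[0,0,0],0],[30,[0,0,0],0]]}}

```text
time_s: 70.72
ee_pos: [0.4405, -0.3925, 0.2425]
tool_rot: [-2.326, -2.111, -0.0]
force: [0.5, -0.9, 0.3]
width: 0.0301
grip_force: 0.0
```

Run:
```python
from h import *
go([.4191,-.4219,.12],-.098); print(me()[0]["joint_positions"].round(2))
```

```text
t70.7 pos [ 0.4405 -0.3925  0.2425] yaw -0.097 tilt 0.0001 F [ 0.5 -0.9  0.3] w 0.0301 gf 0.0
 units now [-1.25 -0.74  4.9 ]  turn units 0.01  after turn [-1.25 -0.74  4.9 ]
[-0.95  0.08  0.09  1.58  0.    0.72]
```

Request:
{"name": "send_rows", "arguments": {"series": [[30,[-0.65,-0.37,0.7],0],[30,[-0.6,-0.37,0.9],0],[30,[0,0,0.9],0],[30,[0,0,0.9],0],[30,[0,0,0.9],0],[30,[0,0,0.6],0],[30,[0,0,0],0],[30,[0,0,0],0]]}}

```text
time_s: 71.72
ee_pos: [0.4191, -0.4222, 0.1207]
tool_rot: [2.327, 2.109, -0.0]
force: [0.4, 0.2, 0.4]
width: 0.0297
grip_force: 0.0
```

Run:
```python
from h import *
go([.4191,-.4219,.0235],-.098)
```

```text
t71.7 pos [ 0.4191 -0.4222  0.1207] yaw -0.098 tilt 0.0009 F [0.4 0.2 0.4] w 0.0297 gf 0.0
 units now [ 0.01 -0.    3.89]  turn units -0.0  after turn [ 0.01 -0.    3.89]
```

Request:
{"name": "send_rows", "arguments": {"series": [[30,[0,0,0.7],0],[30,[0,0,0.9],0],[30,[0,0,0.9],0],[30,[0,0,0.7],0],[30,[0,0,0.45],0],[30,[0,0,0.24],0],[30,[0,0,0],0],[8,[0,0,0],0],[8,[0,0,0],0],[8,[0,0,0],0],[8,[0,0,0],0],[8,[0,0,0],0]], "grip_force": 80}}

```text
time_s: 73.22
ee_pos: [0.4193, -0.4223, 0.0238]
tool_rot: [2.327, 2.109, -0.0]
force: [-0.6, 0.5, 5.9]
width: 0.0126
grip_force: 79.9
```

Request:
{"name": "send_rows", "arguments": {"series": [[8,[0,0,-0.3],0],[8,[0,0,-0.7],0],[8,[0,0,-0.9],0],[8,[0,0,-0.9],0],[8,[0,0,-1],0],[8,[0,0,-1],0],[8,[0,0,-1],0],[8,[0,0,-0.9],0],[8,[0,0,-0.5],0],[8,[0,0,0],0]]}}

```text
time_s: 74.47
ee_pos: [0.4193, -0.4221, 0.2039]
tool_rot: [2.327, 2.108, -0.0]
force: [-0.3, -0.2, -2.7]
width: 0.0125
grip_force: 78.9
```

Run:
```python
from h import *
go([.5988,-.0402,.2],-.098)
```

```text
t74.5 pos [ 0.4193 -0.4221  0.2039] yaw -0.098 tilt 0.0017 F [-0.3 -0.2 -2.7] w 0.0125 gf 78.9
 units now [15.91  5.65  0.14]  turn units -0.0  after turn [15.91  5.65  0.14]
```

Request:
{"name": "send_rows", "arguments": {"series": [[8,[0.7,0.25,0],0],[8,[0.95,0.34,0],0],[8,[0.95,0.34,0],0],[8,[0.95,0.34,0],0],[8,[0.95,0.34,0],0],[8,[0.95,0.34,0],0],[8,[0.95,0.34,0],0],[8,[0.95,0.34,0],0],[8,[0.95,0.34,0],0],[8,[0.95,0.34,0],0],[8,[0.95,0.34,0],0],[8,[0.95,0.34,0],0]]}}

```text
time_s: 75.97
ee_pos: [0.5454, -0.152, 0.2016]
tool_rot: [-2.326, -2.109, 0.0]
force: [0.1, 0.6, -1.9]
width: 0.0119
grip_force: 78.9
```

Request:
{"name": "send_rows", "arguments": {"series": [[8,[0.95,0.34,0],0],[8,[0.95,0.34,0],0],[8,[0.95,0.34,0],0],[8,[0.95,0.32,0],0],[8,[0.95,0.3,0],0],[8,[0,0,0],0],[8,[0,0,0],0]]}}

```text
time_s: 76.85
ee_pos: [0.5975, -0.0396, 0.2021]
tool_rot: [-2.327, -2.11, 0.001]
force: [0.1, -1.1, -2.1]
width: 0.012
grip_force: 78.9
```

Run:
```python
from h import *
go([.5988,-.0402,.0748],-.098)
```

```text
t76.8 pos [ 0.5975 -0.0396  0.2021] yaw -0.098 tilt 0.0013 F [ 0.1 -1.1 -2.1] w 0.0120 gf 78.9
 units now [-0.02  0.06  5.09]  turn units 0.0  after turn [-0.02  0.06  5.09]
```

Request:
{"name": "send_rows", "arguments": {"series": [[8,[-0.02,0.06,0.5],0],[8,[0,0,0.7],0],[8,[0,0,0.8],0],[8,[0,0,0.8],0],[8,[0,0,0.7],0],[8,[0,0,0.5],0],[8,[0,0,0.2],0],[8,[0,0,0],0],[8,[0,0,0],0]]}}

```text
time_s: 77.97
ee_pos: [0.6001, -0.0407, 0.0986]
tool_rot: [2.327, 2.109, 0.001]
force: [0.1, -0.2, -2.8]
width: 0.013
grip_force: 79.0
```

Run:
```python
from h import *
go([.5988,-.0402,.0748],-.098)
```

```text
t78.0 pos [ 0.6001 -0.0407  0.0986] yaw -0.098 tilt 0.0013 F [ 0.1 -0.2 -2.8] w 0.0130 gf 79.0
 units now [ 0.02 -0.05  0.95]  turn units -0.0  after turn [ 0.02 -0.05  0.95]
```

Request:
{"name": "send_rows", "arguments": {"series": [[8,[0.02,-0.05,0],0],[8,[0,0,0.12],0],[8,[0,0,0.12],0],[8,[0,0,0.12],0],[8,[0,0,0.12],0],[8,[0,0,0],0],[8,[0,0,0],0]]}}

```text
time_s: 78.85
ee_pos: [0.5983, -0.04, 0.0858]
tool_rot: [-2.328, -2.109, -0.0]
force: [0.6, 0.1, -2.6]
width: 0.0122
grip_force: 78.9
```

Request:
{"name": "send_rows", "arguments": {"series": [[8,[0,0,0.1],0],[8,[0,0,0.1],0],[8,[0,0,0.1],0],[8,[0,0,0],0]]}}

```text
time_s: 79.35
ee_pos: [0.5992, -0.0402, 0.0794]
tool_rot: [2.327, 2.108, 0.002]
force: [0.1, 0.7, 4.2]
width: 0.0119
grip_force: 79.9
```

Request:
{"name": "send_rows", "arguments": {"series": [[8,[0,0,0.08],0],[8,[0,0,0.06],0],[8,[0,0,0],0],[8,[0,0,0],0]]}}

```text
time_s: 79.85
ee_pos: [0.5987, -0.0401, 0.0757]
tool_rot: [2.327, 2.109, 0.001]
force: [-2.2, 0.6, 9.5]
width: 0.0123
grip_force: 80.6
```

Request:
{"name": "send_rows", "arguments": {"series": [[8,[0,0,0.04],0],[8,[0,0,0],0]]}}

```text
time_s: 80.1
ee_pos: [0.5987, -0.0401, 0.0757]
tool_rot: [2.327, 2.109, 0.001]
force: [-5.8, 1.0, 18.1]
width: 0.0124
grip_force: 81.8
```

Request:
{"name": "send_rows", "arguments": {"series": [[8,[0,0,0.04],0],[8,[0,0,0],0]]}}

```text
time_s: 80.35
ee_pos: [0.5987, -0.0401, 0.0757]
tool_rot: [2.327, 2.109, 0.001]
force: [-10.4, 1.1, 25.4]
width: 0.0126
grip_force: 82.9
```

Request:
{"name": "send_rows", "arguments": {"series": [[8,[0,0,-0.08],0],[8,[0,0,0],0],[30,[0,0,0],0],[30,[0,0,0],0],[30,[0,0,0],0],[30,[0,0,-0.5],0],[30,[0,0,-0.9],0],[0,[0,0,-0.5],0],[0,[0,0,0],0],[0,[0,0,0],0],[0,[0,0,0],0],[0,[0,0,0],0]]}}

```text
time_s: 81.85
ee_pos: [0.598, -0.0399, 0.1217]
tool_rot: [-2.327, -2.109, 0.001]
force: [-0.0, -0.3, 0.4]
width: -0.0003
grip_force: 0.0
```

Run:
```python
from h import *
go([.598,-.0405,.1],-.098)
```

```text
t81.8 pos [ 0.598  -0.0399  0.1217] yaw -0.098 tilt 0.0009 F [-0.  -0.3  0.4] w -0.0003 gf 0.0
 units now [-0.03  0.    0.87]  turn units -0.0  after turn [-0.03  0.    0.87]
```

Request:
{"name": "send_rows", "arguments": {"series": [[0,[0,0,0.35],0],[0,[0,0,0.3],0],[0,[0,0,0.12],0],[0,[0,0,0.08],0],[0,[0,0,0.06],0],[0,[0,0,0.06],0],[0,[0,0,0],0]]}}

```text
time_s: 82.72
ee_pos: [0.5985, -0.04, 0.0982]
tool_rot: [2.328, 2.109, 0.0]
force: [-0.3, 0.6, -0.3]
width: 0.0002
grip_force: 0.0
```

Request:
{"name": "send_rows", "arguments": {"series": [[0,[0,0,0.04],0],[0,[0,0,0.04],0],[0,[0,0,0],0]]}}

```text
time_s: 83.1
ee_pos: [0.5986, -0.04, 0.0981]
tool_rot: [2.327, 2.109, 0.001]
force: [-6.2, 1.6, 13.3]
width: 0.0002
grip_force: 7.1
```

Handle top stops at 98 mm, so the lid is seated. Back to the knob.

Request:
{"name": "send_rows", "arguments": {"series": [[0,[0,0,-0.6],0],[0,[0,0,-0.9],0],[0,[0,0,-0.9],0],[0,[0,0,-0.9],0],[50,[0,0,-0.8],0],[50,[0,0,0],-1],[50,[0,0,0],-1],[50,[0,0,0],-1],[50,[0,0,0],-1],[50,[0,0,0],-1],[50,[0,0,0],-1],[50,[0,0,0],-1]]}}

```text
time_s: 84.6
ee_pos: [0.5984, -0.04, 0.199]
tool_rot: [1.26, 2.878, 0.0]
force: [-0.7, -0.4, 0.6]
width: 0.0498
grip_force: 0.0
```

Request:
{"name": "send_rows", "arguments": {"series": [[50,[0,0,0],-1],[50,[0,0,0],-1],[50,[0,0,0],-1],[50,[0,0,0],-1],[50,[0,0,0],-1],[50,[0,0,0],-1],[50,[0,0,0],-0.1],[50,[0,-0.6,0],0],[50,[0,-0.9,0],0],[50,[0,-0.9,0],0],[50,[0,-0.9,0],0],[50,[0,-0.9,0],0]]}}

```text
time_s: 86.1
ee_pos: [0.5879, -0.1464, 0.1985]
tool_rot: [0.154, 3.138, 0.0]
force: [0.2, 0.3, -0.4]
width: 0.0498
grip_force: 0.0
```

Request:
{"name": "send_rows", "arguments": {"series": [[50,[0,-0.9,0],0],[50,[0,-0.9,0],0],[50,[0,-0.9,0],0],[50,[0,-0.9,0],0],[50,[0,-0.9,0],0],[50,[0,-0.3,0],0],[50,[0,0,0],0],[50,[0,0,0],0]]}}

```text
time_s: 87.1
ee_pos: [0.5767, -0.2633, 0.1986]
tool_rot: [0.152, 3.138, 0.0]
force: [0.2, 0.2, -0.1]
width: 0.05
grip_force: 0.0
```

Run:
```python
from h import *
go([.5753,-.2641,.101],1.474)
o,c,im=snap("wrist","w12",1)
g=cv2.cvtColor(im,cv2.COLOR_BGR2GRAY)[170:235,215:300]
m=(g<35).astype(np.uint8); ct=max(cv2.findContours(m,0,2)[0],key=cv2.contourArea); x,y,w,h=cv2.boundingRect(ct); print("knob bbox",x+215,y+170,w,h, "pred top ctr",proj(c,[.5766,-.2645,.135]))
```

```text
t87.1 pos [ 0.5767 -0.2633  0.1986] yaw 1.474 tilt 0.0003 F [ 0.2  0.2 -0.1] w 0.0500 gf 0.0
 units now [ 0.05 -0.04  3.9 ]  turn units 0.0  after turn [ 0.05 -0.04  3.9 ]
knob bbox 244 184 28 35 pred top ctr [256.48583749 206.30004564]
```

Request:
{"name": "send_rows", "arguments": {"series": [[50,[0,-0.04,0.7],0],[50,[0,0,0.8],0],[50,[0,0,0.8],0],[50,[0,0,0.8],0],[50,[0,0,0.5],0],[50,[0,0,0.3],0],[50,[0,0,0],0],[15,[0,0,0],0],[15,[0,0,0],0],[15,[0,0,0],0],[15,[0,0,0],0],[15,[0,0,0],0]], "grip_force": 60}}

```text
time_s: 88.65
ee_pos: [0.5769, -0.2652, 0.1019]
tool_rot: [0.153, 3.137, -0.001]
force: [-0.3, -0.7, 5.9]
width: 0.0214
grip_force: 60.6
```

Request:
{"name": "send_rows", "arguments": {"series": [[15,[0,0,-0.4],0],[15,[0,0,-0.36],0],[15,[0,0,0],0],[15,[0,0,0],0]]}}

```text
time_s: 89.15
ee_pos: [0.5766, -0.265, 0.1198]
tool_rot: [0.153, 3.138, -0.0]
force: [4.7, -1.7, -3.5]
width: 0.0216
grip_force: 59.3
```

Request:
{"name": "send_rows", "arguments": {"series": [[15,[0,0.4,0],0],[15,[0,0.4,0],0],[15,[0,0.4,0],0],[15,[0,0.4,0],0],[15,[0,0.4,0],0],[15,[0,0.4,0],0],[15,[0,0,0],0],[15,[0,0,0],0]]}}

```text
time_s: 90.15
ee_pos: [0.5824, -0.2048, 0.1197]
tool_rot: [0.152, 3.138, 0.001]
force: [5.7, -0.1, -4.0]
width: 0.0214
grip_force: 59.3
```

Run:
```python
from h import *
go([.5815,-.2042,.101],1.474)
```

```text
t90.2 pos [ 0.5824 -0.2048  0.1197] yaw 1.474 tilt 0.0006 F [ 5.7 -0.1 -4. ] w 0.0214 gf 59.3
 units now [0.04 0.02 0.75]  turn units 0.0  after turn [0.04 0.02 0.75]
```

Request:
{"name": "send_rows", "arguments": {"series": [[15,[0,0.02,0.35],0],[15,[0,0,0.36],0],[15,[0,0,0],0],[15,[0,0,0],0]]}}

```text
time_s: 90.65
ee_pos: [0.5825, -0.2049, 0.1022]
tool_rot: [0.153, 3.137, -0.0]
force: [4.4, -0.6, -1.3]
width: 0.021
grip_force: 59.7
```

Request:
{"name": "send_rows", "arguments": {"series": [[50,[0,0,0],0],[50,[0,0,0],0],[50,[0,0,0],0],[50,[0,0,-0.5],0],[50,[0,0,-1],0],[50,[0,0,-1],0],[50,[0,0,-1],0],[50,[0,0,-0.5],0],[50,[0,0,0],0],[50,[0,0,0],0]]}}

```text
time_s: 91.9
ee_pos: [0.5819, -0.2045, 0.2012]
tool_rot: [-0.153, -3.137, -0.001]
force: [0.4, 0.0, -1.2]
width: 0.0502
grip_force: 0.0
```

Run:
```python
from h import *
go([.5815,-.2042,.199],1.474)
o,c,im=snap("wrist","w13",1)
g=cv2.cvtColor(im,cv2.COLOR_BGR2GRAY)[170:235,215:300]
m=(g<35).astype(np.uint8); ct=max(cv2.findContours(m,0,2)[0],key=cv2.contourArea); x,y,w,h=cv2.boundingRect(ct); print("knob bbox",x+215,y+170,w,h)
a=np.array([.5766,-.2645])+.06*np.array([.0957,.9954])
print(proj(c,[*a,.135]),proj(c,[*a,.137]),"px/m",proj(c,[a[0],a[1]+.01,.135]))
```

```text
t91.9 pos [ 0.5819 -0.2045  0.2012] yaw 1.474 tilt 0.0014 F [ 0.4  0.  -1.2] w 0.0502 gf 0.0
 units now [0.02 0.01 0.09]  turn units -0.0  after turn [0.02 0.01 0.09]
knob bbox 245 184 28 35
[257.78695987 205.78684312] [257.77981724 206.59179388] px/m [270.962139  204.5513097]
```

Request:
{"name": "send_rows", "arguments": {"series": [[0,[0,0,0],0],[0,[0,0,0],0],[0,[0,0,0.5],0],[0,[0,0,0.7],0],[0,[0,0,0.7],0],[0,[0,0,0.4],0],[0,[0,0,0.2],0],[0,[0,0,0.06],0],[0,[0,0,0],0],[0,[0,0,0],0]]}}

```text
time_s: 93.2
ee_pos: [0.5826, -0.2049, 0.1389]
tool_rot: [0.153, 3.137, -0.001]
force: [-0.2, 0.4, -0.2]
width: -0.0004
grip_force: 0.0
```

Request:
{"name": "send_rows", "arguments": {"series": [[0,[0,0,0.07],0],[0,[0,0,0.05],0],[0,[0,0,0],0]]}}

```text
time_s: 93.58
ee_pos: [0.5823, -0.2047, 0.1351]
tool_rot: [-0.153, -3.138, -0.0]
force: [0.1, 0.0, -0.2]
width: -0.0001
grip_force: 0.0
```

No contact down to 135 mm, so the knob is fully down. Retreat and hand in.

Request:
{"name": "send_rows", "arguments": {"series": [[0,[0,0,-0.7],0],[0,[0,0,-1],0],[0,[0,0,-1],0],[0,[0,0,-1],0],[0,[0,0,-1],0],[0,[0,0,-0.5],0],[0,[0,0,0],0],[0,[0,0,0],0]]}}

```text
time_s: 94.58
ee_pos: [0.5821, -0.2045, 0.2643]
tool_rot: [-0.152, -3.137, -0.001]
force: [-0.1, 0.0, 0.3]
width: 0.0003
grip_force: 0.0
```

```bash
python3 -c "
from bench import ctrl
print(ctrl.job_done())"
```

```text
the job is handed in; nothing more can be done
None
```

I handed the job in at about 95 s, with all four cassettes flat in the well, the lid seated (handle top touched at 98 mm), the bolt back at the latched notch with the knob down, and the arm clear of everything; no verdict came back.

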